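# Pack the sanding and marking things into their stacking trays

### The arm

A 6-joint arm with a two-finger parallel gripper is mounted at the origin on a cart in front of the work surface, level with it; the furniture and walls round the work are solid. World frame = base frame: x ahead of the robot, y to its left, z up, the work surface at z = 0. Lengths are in m, angles in rad, forces in N, time in s.
With the tool pointing down it reaches from about 0.35 to 0.85 m from the base axis. Payload 8.1 kg.
Tool frame: the origin (TCP) lies on the centre line of the jaws, within the pads' length; the fingertips stand 25 mm ahead of it and the grasp point (between the pads) lies 6 mm ahead of it; z points along the fingers, y is the direction in which the jaws open and shut (so a half turn about z gives the same grasp; the last joint's range is limited). The gripper opens to 93 mm and grips with 3 to 60 N. Pads are 15 mm wide; open, the fingers measure 128 mm over their backs; the gripper's body (75 mm by 188 mm) begins 65 mm behind the grasp point.
Start: joints at [-1.366, 0.13, 1.488, -0, 1.523, -0.085], TCP at [0.171, -0.575, 0.244] pointing down, gripper open.
Joint ranges: [-2.96, 2.96], [-0.89, 2.26], [0.02, 2.5], [-1.34, 4.48], [0, 2.73], [-2.66, 2.66]. Speed limits (rad/s): [2.39, 2.39, 2.79, 3.14, 3.14, 3.14].

### API

Orientations are given as a unit quaternion [w, x, y, z].
In Python, from workcell import readout, viewer, env, boxes_of gives the robot as it stands.
- The arm moves only by the shell command python3 -m crank 'ROWS'. ROWS is text: rows parted by semicolons, each of 7 numbers parted by spaces: the shift along the tool's x, y, z in m, then the turn, a rotation vector about the tool's x, y, z in degrees, then the closure, from 0 (fully open) to 1 (shut). In form: x y z ax ay az grip; .... A call has 1 to 5 rows; each row is the pose to reach, as a shift and turn from the pose commanded when the call began, along the tool's axes at that moment; what a row does not reach only later rows make up. A row lasts 1/8 s, in which the tool goes at most 62.5 mm and 10.7 degrees, less where a joint would pass 70% of its speed; a pose out of reach is approached as far as the arm can. A call with a gripper value outside its range is refused whole. The fingers move at their own pace and stop on an object; the grip force is fixed at half the most. Time passes only in rows, so rows that repeat a pose let the fingers close. It gives the time, the measured TCP pose, the force and the opening at its end, in the units of the state.
- readout.sense(): the state, without advancing time (a new reading comes with each control period).
- viewer.read_camera(name): name is "scene" or "top" or "wrist"; returns a dict with "pixels" (480x640x3 uint8, red, green, blue), "mtx" (3x3 intrinsics, pixels), "dist" ([k1, k2, p1, p2, k3] as OpenCV has them; the pictures are not rectified), "cam_to_world" (4x4, takes a point from camera to world coordinates). Camera axes: x right, y up, looking along -z (the intrinsics and any distortion apply to the point x, -y, -z); pixel columns grow to the right and rows downward; lengths in m; the calibration is good to about 2 mm. A picture is of the moment at which its call begins. There is no depth.
- env.hand_in(): hands the job in, once; it reports no verdict.
Trained networks look in a picture, given as the dict that the camera call returned (one of the last four; its "shot" number tells which), for a name from the list of things; names that differ only in an ending like _2 or _b are one class to them, and where a whole thing is asked for, a point or a joint stands for the part that bears it (a point fixed in the world has none). Each returns a list of dicts, best first, with "confidence" (0 to 1); they miss things now and then, are a little off and sometimes report something else, mostly with a low value. They report only what shows in the picture. A call takes as long as a camera call.
- boxes_of(label, picture): "extent" ([left, top, right, bottom] in pixels, round what is visible of it).
The state is a dict: "time": time; "q": joint angles; "qd": joint speeds; "joint_torque": joint torques, N m; "position": TCP position; "tcp_rot": TCP orientation; "wrist_force": force on the tool from outside, world axes, zero at the start; "torque": the same for the moment, N m; "gripper_width": finger opening in m.
Only numpy, scipy, OpenCV 4.12 (cv2) and the standard library are available. Lean on these libraries where they do the work, as an engineer would, in place of code of your own. Each camera call takes 0.05 s, during which the arm holds its last target.

### The job

Pack away the bench things: lay the sanding block in the lipped recess of the lower tray (the one with four corner posts), then stack the handled tray squarely on those posts, fully seated with the pins through its corner holes, and finish with the eraser lying on its cork outline on that stacked tray, along the outline. Also stand the tape measure upright in the recess of its own small stand.

Things in the scene. Friction and masses are not known exactly. Their poses are not given: they have to be found in the camera images.
- sanding_block: Brown cork block wrapped in abrasive, 64 x 113 x 31 mm (its x, y, z). Origin: centre of the underside; y along its length. Loose. Grasp across x (64 mm).
- eraser: Eraser in a blue card sleeve, about 20 x 52 x 12 mm (x, y, z). Origin: centre of the underside; y along its length. Loose.
- tape_measure: Black and yellow pocket tape measure standing upright, z up. Its case is 32 mm thick (x), 74 mm long (y) and 61 mm high; the steel hook sticks out about 19 mm more at the -y end, near the bottom. The middle of the case's underside lies at (2, 10, 0) mm in this frame. Loose. Grasp across the flat sides (x).
- tape_middle (a point): Middle of the underside of the tape measure's case (its axes are those of the tape measure).
- lower_tray: Fixed plywood tray 126 x 172 mm (x, y), plate 8 mm; origin: centre of underside. Recess 80 x 129 mm between lips, tops at z 14 mm; the sanding block lies in it on the plate, length along y, either way round. At (+-50, +-73) mm four posts, 21 mm diameter, shoulders at z 48 mm; on each a tapered pin, 10 mm diameter, top at z 62 mm.
- upper_tray: Loose plywood tray 126 x 172 mm (x, y), plate 8 mm, 0.2 to 0.4 kg; origin: centre of underside. Holes of 16 mm at (+-50, +-73) mm fit over the lower tray's pins; stacked, either way round, its origin is 48 mm above the lower tray's. Bridge handle over the middle: bar 74 mm along x, 14 mm thick in y, from z 36 to 50 mm; grip it across y.
- eraser_outline (a point): Middle of the cork outline (62 mm along x, 30 mm along y, flush) on the top face of the upper tray, at (0, 52, 8) mm in the tray's frame, with the tray's axes. The eraser lies here lengthwise along the tray's x, either way round.
- tape_stand: Small fixed plywood stand 80 x 126 mm (x, y), plate 10 mm; origin: centre of underside. Recess 48 x 90 mm (x, y) between lips with tops at z 18 mm; a 24 mm gap in both end lips lets the tape's hook through. The tape's case stands in the middle of it on the plate, length along y, either way round.
- mitre_saw: Large fixed mitre saw between the left and right parts of the bench: keep clear. World frame: its front arm and knob fill x > 0.39, y -0.08 to 0.02, up to z 0.08 m; above that its handle, hose and head fill x > 0.46, y -0.09 to 0.0, and x > 0.66, y -0.17 to 0.0, up to z 0.48 m. Its table reaches x 0.66, z 0.08 m at y up to 0.25. Cross from side to side in front of it, at x under 0.38.

How it is judged:
By the outcome, as a careful person would: the job done as asked, in the order asked, and still so for the second after the job is handed in, with the robot touching nothing.
It also fails if it takes over 136 s, if anything falls off the work surface, if the arm or the gripper's body presses on something with over 40 N, if the wrist force passes 120 N, or if a joint passes its speed limit or range.

## Working session

There is one attempt and no reset: what is moved stays moved. The work goes in short steps, Python scripts to look and compute and a shell command to move; the robot and the scene stay as the last step left them, time stands still between calls to the robot, and variables do not carry over. Pictures are saved under pics/ and viewed, and the job is handed in when it is done.

```bash
ls; mkdir -p pics
python3 - <<'E'
from workcell import readout, viewer, env, boxes_of
import cv2
s=readout.sense(); print({k:s[k] for k in('time','position','tcp_rot','gripper_width','wrist_force')})
for n in("scene","top","wrist"):
    p=viewer.read_camera(n); cv2.imwrite(f"pics/{n}0.png",p["pixels"][:,:,::-1])
    print(n,p["mtx"],p["dist"],p["cam_to_world"])
    for l in("sanding_block","eraser","tape_measure","lower_tray","upper_tray","tape_stand"):
        print(l,[(b["confidence"],b["extent"]) for b in boxes_of(l,p)][:3])
E
```

```text
pics
{'time': 0.0, 'position': array([ 0.17137677, -0.57445379,  0.24260355]), 'tcp_rot': array([-9.16019155e-04,  9.89520829e-01,  1.44387282e-01, -5.49101685e-05]), 'gripper_width': 0.09282845013398532, 'wrist_force': array([-0.02688577, -0.79989594, -0.62163798])}
scene [[610.42954754   0.         318.25943571]
 [  0.         610.42954754 227.44707972]
 [  0.           0.           1.        ]] [-0.21586388  0.          0.          0.          0.        ] [[-0.61578994  0.60201431 -0.50831243 -0.16414633]
 [-0.78788256 -0.46506661  0.40367575  0.69652671]
 [ 0.00661944  0.64906996  0.76069992  1.18898321]
 [ 0.          0.          0.          1.        ]]
sanding_block [(0.94, [282.6, 226.0, 336.9, 265.0])]
eraser [(0.55, [231.1, 266.7, 256.3, 285.4])]
tape_measure [(0.65, [397.8, 169.3, 434.8, 193.6])]
lower_tray [(0.85, [420.0, 174.5, 483.8, 248.9])]
upper_tray [(0.7, [220.0, 315.1, 311.0, 388.9])]
tape_stand [(0.87, [310.8, 268.7, 369.9, 319.1])]
top [[441.21412569   0.         315.33552636]
 [  0.         441.21412569 241.63178117]
 [  0.           0.           1.        ]] [
[... 414 characters left out ...]
]
lower_tray [(0.87, [411.4, 282.1, 483.8, 336.6])]
upper_tray [(0.67, [170.7, 277.5, 243.5, 335.4])]
tape_stand [(0.91, [270.4, 282.1, 317.6, 320.0])]
wrist [[394.51866242   0.         325.0719905 ]
 [  0.         394.51866242 237.15975219]
 [  0.           0.           1.        ]] [-0.01847092  0.          0.          0.          0.        ] [[ 2.85323909e-01  9.27780510e-01  2.40444573e-01  2.38676440e-01]
 [-9.58431077e-01  2.76101927e-01  7.19555223e-02 -5.54705235e-01]
 [ 3.71721143e-04 -2.50980182e-01  9.67992154e-01  3.84175403e-01]
 [ 0.00000000e+00  0.00000000e+00  0.00000000e+00  1.00000000e+00]]
sanding_block []
eraser []
tape_measure []
lower_tray []
upper_tray []
tape_stand []
```

View pics/scene0.png

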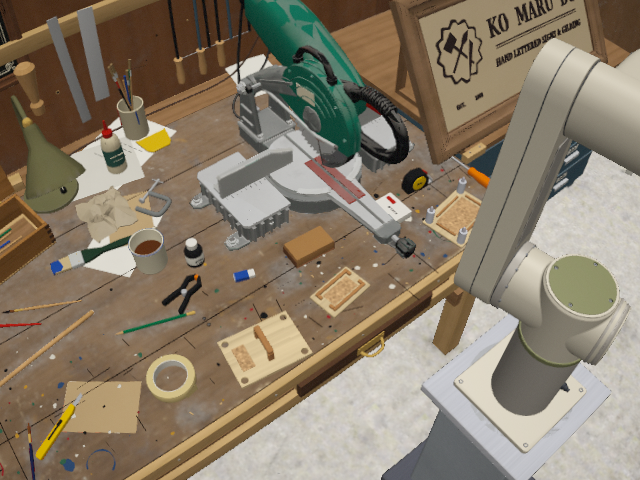

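View pics/top0.png

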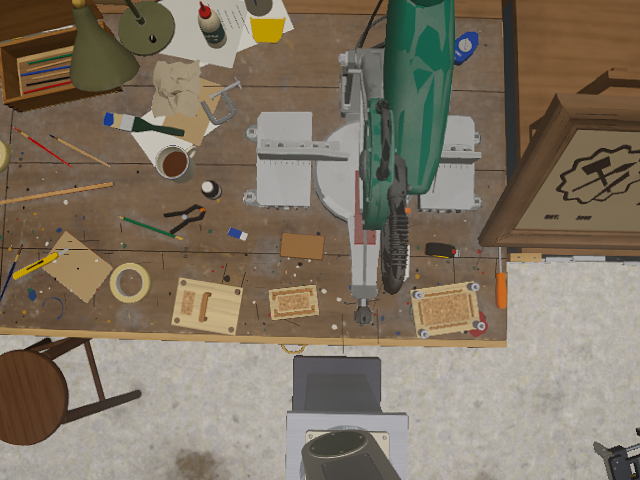

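Run:
```python
import cv2
im=cv2.imread("pics/top0.png")
cv2.imwrite("pics/top0a.png",cv2.resize(im[215:345,160:340],None,fx=4.4,fy=4.4,interpolation=cv2.INTER_CUBIC))
cv2.imwrite("pics/top0b.png",cv2.resize(im[215:345,390:500],None,fx=4.5,fy=4.5,interpolation=cv2.INTER_CUBIC))
```

```text
(no output)
```

View pics/top0a.png

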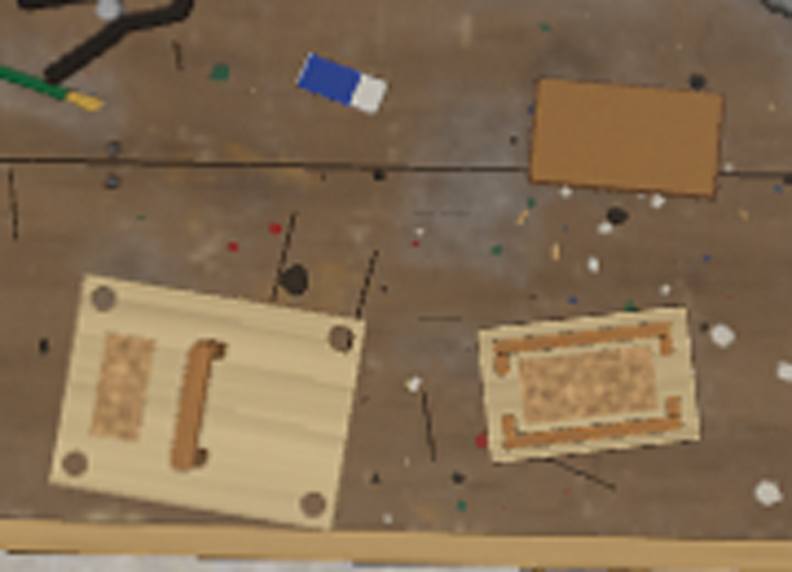

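View pics/top0b.png

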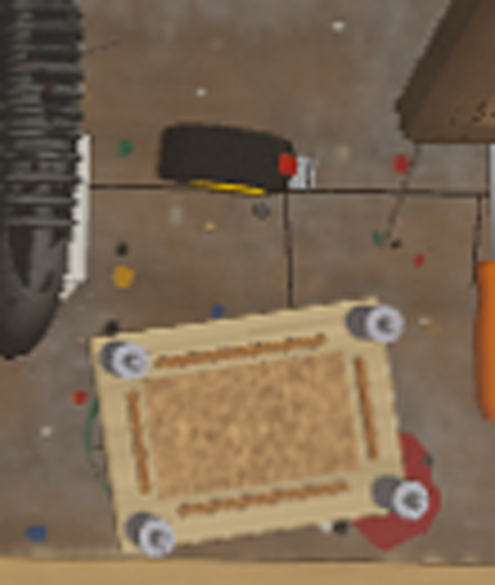

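```bash
cat > h.py <<'E'
from workcell import readout, viewer, env, boxes_of
import cv2, numpy as np
from scipy.optimize import least_squares
from scipy.spatial.transform import Rotation as R
F=np.diag([1.,-1,-1])
def proj(p,P):
    M=p["cam_to_world"]; Rw=(M[:3,:3]@F).T; t=-Rw@M[:3,3]
    return cv2.projectPoints(np.asarray(P,float).reshape(-1,1,3),cv2.Rodrigues(Rw)[0],t,p["mtx"],np.array(p["dist"]))[0].reshape(-1,2)
def ray(p,uv,z):
    u=cv2.undistortPoints(np.array(uv,float).reshape(-1,1,2),p["mtx"],np.array(p["dist"])).reshape(-1,2)
    d=np.c_[u,np.ones(len(u))]@(p["cam_to_world"][:3,:3]@F).T; c=p["cam_to_world"][:3,3]
    return c+d*((z-c[2])/d[:,2])[:,None]
def pose(x,y,yaw,P,z0=0):
    c,s=np.cos(yaw),np.sin(yaw); P=np.asarray(P,float)
    return np.c_[x+c*P[:,0]-s*P[:,1],y+s*P[:,0]+c*P[:,1],P[:,2]+z0]
def fit(p,P,uv,x0,z0=0):
    r=least_squares(lambda v:(proj(p,pose(*v,P,z0))-np.array(uv)).ravel(),x0,x_scale=[.1,.1,1])
    return r.x,np.abs(r.fun).max()
def snap(n,name):
    p=viewer.read_camera(n); cv2.imwrite(f"pics/{name}.png",p["pixels"][:,:,::-1]); 
    import pickle; pickle.dump(p,open(f"pics/{name}.pkl","wb")); return p
def state():
    s=readout.sense(); r=R.from_quat(s["tcp_rot"],scalar_first=True)
    return s,np.array(s["position"]),r
def goto(target,yaw_open,tilt=None):
    """shift in tool axes & rotvec to a downward tool whose y axis is along world angle yaw_open (mod pi)"""
    s,p,r=state(); best=None
    for k in(0,np.pi):
        a=yaw_open+k; y=np.array([np.cos(a),np.sin(a),0]); z=np.array([0,0,-1.]); x=np.cross(y,z)
        g=R.from_matrix(np.c_[x,y,z]); d=(r.inv()*g).as_rotvec(degrees=True)
        if best is None or np.linalg.norm(d)<np.linalg.norm(best): best=d
    print("now",p.round(4),"shift tool(mm)",(r.inv().apply(np.array(target)-p)*1000).round(1),"rotdeg",best.round(2),"q6",np.round(s["q"][5],2),"t",round(s["time"],2))
E
python3 - <<'E'
from h import *
import numpy as np
p=snap("top","top1")
def A(l): return [((u+.5)/4.4-.5+160,(v+.5)/4.4-.5+215) for u,v in l]
def B(l): return [((u+.5)/4.5-.5+390,(v+.5)/4.5-.5+215) for u,v in l]
def box(x,y,z): return [(-x,-y,z),(x,-y,z),(x,y,z),(-x,y,z)]
# upper tray: +y end = cork end (image left). +y=world left roughly; x = ahead => up
q=A([(334,529),(364,320),(86,275),(50,483)])  # (-x,-y),(+x,-y),(+x,+y),(-x,+y)
print("upper",fit(p,box(.063,.086,.008),q,[.3,.3,0]))
print("stand",fit(p,box(.040,.063,.010),A([(700,438),(686,308),(480,330),(493,463)]),[.3,.1,0]))
print("block",fit(p,box(.032,.0565,.031),A([(715,198),(722,95),(539,79),(530,182)]),[.4,.1,0]))
print("eraser",fit(p,box(.010,.026,.012),A([(376,113),(387,80),(311,53),(299,87)]),[.4,.3,0]))
print("lower",fit(p,box(.063,.086,.008),B([(407,515),(375,297),(92,340),(123,552)]),[.3,-.3,0]))
print("tapetop",ray(p,B([(160,182),(164,126),(292,136),(289,195)]),.061), ray(p,B([(312,172)]),.01))
E
```

```text
upper (array([ 0.42509327,  0.37302718, -0.1316837 ]), np.float64(0.3964797101989461))
stand (array([0.44049777, 0.14448354, 0.13140563]), np.float64(0.5845121493444481))
block (array([ 0.58654079,  0.12500889, -0.06439124]), np.float64(1.0651196092686064))
eraser (array([ 0.61733808,  0.29659502, -0.31147511]), np.float64(0.6259961800108726))
lower (array([ 0.42885834, -0.25372756,  0.15373106]), np.float64(0.6095574803451314))
tapetop [[ 0.56833432 -0.18705375  0.061     ]
 [ 0.59981473 -0.18916433  0.061     ]
 [ 0.59559755 -0.2616095   0.061     ]
 [ 0.56240685 -0.25993611  0.061     ]] [[ 0.57780822 -0.28930213  0.01      ]]
```

Run:
```python
from h import *
goto([.57,-.225,.25],-.07)
```

```text
now [ 0.1715 -0.575   0.2436] shift tool(mm) [ 481.9 -221.5   -6.4] rotdeg [ -0.    -0.   -69.39] q6 -0.09 t 1.1
```

```bash
python3 -m crank '0.055 -0.025 0 0 0 -8 0; 0.11 -0.05 0 0 0 -16 0; 0.165 -0.075 0 0 0 -25 0; 0.22 -0.1 0 0 0 -34 0; 0.27 -0.125 0 0 0 -43 0'
python3 - <<'E'
from h import *
goto([.57,-.225,.25],-.07)
E
```

```text
time: 1.72
position: [0.3959, -0.3765, 0.2439]
tcp_rot: [0.0, 0.866, 0.499, 0.0]
wrist_force: [0.1, 0.1, -0.0]
gripper_width: 0.0929
now [ 0.3959 -0.3765  0.2439] shift tool(mm) [218.4  74.7  -6.1] rotdeg [ 4.000e-02  1.000e-02 -2.608e+01] q6 -0.33 t 1.73
```

```bash
python3 -m crank '0.055 0.019 0 0 0 -9 0; 0.11 0.037 0 0 0 -18 0; 0.165 0.056 0 0 0 -26 0; 0.218 0.075 -0.006 0 0 -26 0; 0.218 0.075 -0.006 0 0 -26 0'
python3 - <<'E'
from h import *
p=snap("wrist","w1"); print([b for b in boxes_of("tape_measure",p)][:2])
goto([.58,-.225,.15],-.07)
E
```

```text
time: 2.35
position: [0.572, -0.2249, 0.2499]
tcp_rot: [0.0, 0.732, 0.681, 0.001]
wrist_force: [-0.4, 0.2, 0.3]
gripper_width: 0.0928
[{'extent': [316.1, 177.9, 358.8, 268.8], 'confidence': 0.65}]
now [ 0.5696 -0.2276  0.2494] shift tool(mm) [ 3.4 10.2 99.4] rotdeg [-0.04  0.01 -0.3 ] q6 -0.39 t 2.45
```

View pics/w1.png

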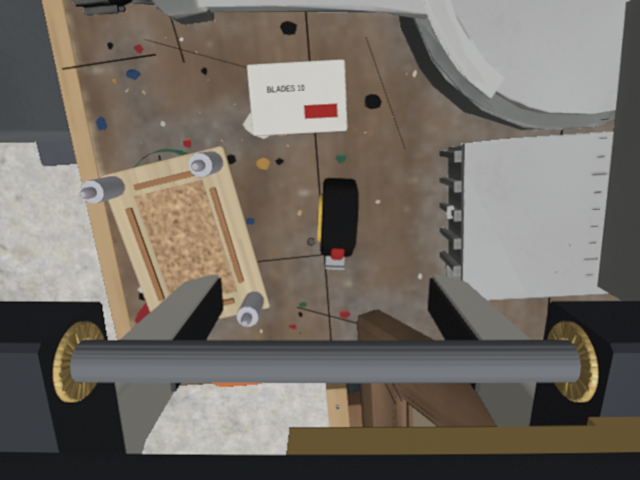

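Run:
```python
import cv2
im=cv2.imread("pics/w1.png")
cv2.imwrite("pics/w1a.png",cv2.resize(im[165:280,300:370],None,fx=5,fy=5,interpolation=cv2.INTER_CUBIC))
cv2.imwrite("pics/w1b.png",cv2.resize(im[140:330,70:280],None,fx=3,fy=3,interpolation=cv2.INTER_CUBIC))
```

```text
(no output)
```

View pics/w1a.png

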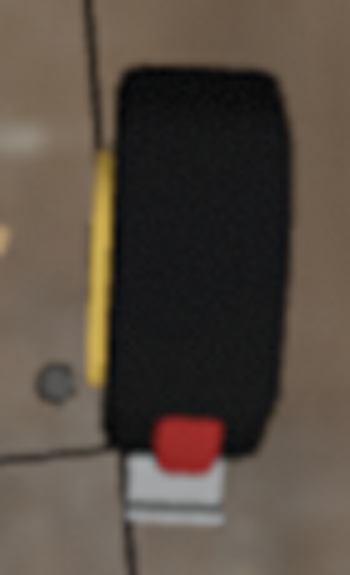

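View pics/w1b.png

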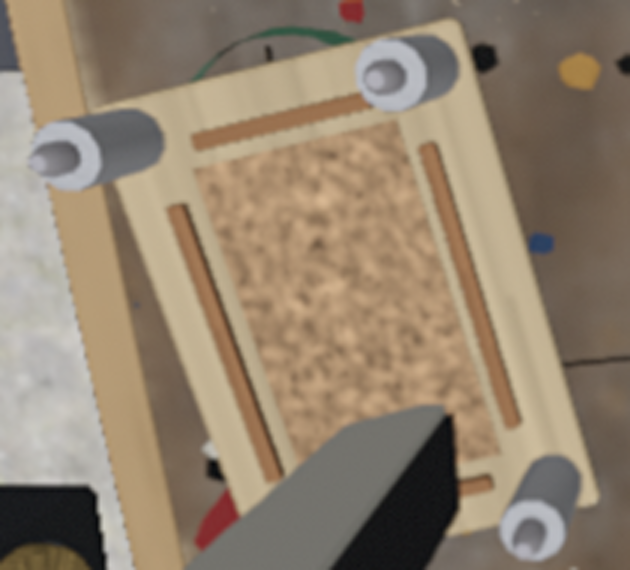

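Run:
```python
from h import *
import pickle
p=pickle.load(open("pics/w1.pkl","rb"))
print(p["cam_to_world"][:3,3])
A=lambda l:[((u+.5)/5-.5+300,(v+.5)/5-.5+165) for u,v in l]
B=lambda l:[((u+.5)/3-.5+70,(v+.5)/3-.5+140) for u,v in l]
print(ray(p,A([(119,100),(108,430),(290,130),(281,390)]),.055))
print(ray(p,A([(200,68)]),.05), ray(p,A([(130,452),(165,520)]),.01),ray(p,A([(260,450)]),.03))
print("hook",ray(p,A([(128,480),(224,480),(175,521)]),.01),"red",ray(p,A([(155,440),(222,440)]),.03))
# lower: +x = image right, +y = image up.
pts=[(-.05,.073,.048),(.05,.073,.048),(.05,-.073,.048),(.063,.086,.008),(.063,-.086,.008)]
uv=B([(70,156),(392,74),(533,527),(458,18),(597,498)])
v,e=fit(p,pts,uv,[.43,-.25,.15]); print("lower",v,e,(proj(p,pose(*v,pts))-uv).round(1).tolist())
```

```text
[ 0.57741047 -0.15513879  0.39039812]
[[ 0.57371151 -0.19593453  0.055     ]
 [ 0.56747758 -0.25405464  0.055     ]
 [ 0.60242086 -0.20314489  0.055     ]
 [ 0.59845338 -0.24894988  0.055     ]]
[[ 0.58793128 -0.19207555  0.05      ]] [[ 0.57022235 -0.2722603   0.01      ]
 [ 0.57628303 -0.28720919  0.01      ]] [[ 0.59539303 -0.26751817  0.03      ]]
hook [[ 0.56939194 -0.2781396   0.01      ]
 [ 0.58877039 -0.2795597   0.01      ]
 [ 0.57829828 -0.28757231  0.01      ]] red [[ 0.57552765 -0.26406416  0.03      ]
 [ 0.58827305 -0.26499746  0.03      ]]
lower [ 0.43196335 -0.25151174  0.15887196] 2.1066932972722725 [[-1.3, -0.7], [0.1, -0.3], [0.2, 0.9], [-0.2, -1.4], [1.4, 2.1]]
```

Run:
```python
from h import *
goto([.585,-.229,.046],-.09)
```

```text
now [ 0.5696 -0.2276  0.2494] shift tool(mm) [-2.000e-01  1.560e+01  2.034e+02] rotdeg [-0.04  0.01  0.85] q6 -0.39 t 2.45
```

```bash
python3 -m crank '0 0.007 0.055 0 0 0.8 0; -0.001 0.014 0.11 0 0 0.8 0; -0.002 0.015 0.165 0 0 0.8 0; -0.002 0.015 0.195 0 0 0.8 0; -0.002 0.015 0.203 0 0 0.8 0'; python3 -m crank '0 0 0 0 0 0 1; 0 0 0 0 0 0 1; 0 0 0 0 0 0 1;0 0 0 0 0 0 1;0 0 0 0 0 0 1'
```

```text
time: 3.08
position: [0.5814, -0.2316, 0.0438]
tcp_rot: [-0.002, 0.739, 0.674, -0.001]
wrist_force: [-0.5, -0.5, 0.0]
gripper_width: 0.0928
time: 3.7
position: [0.5845, -0.2311, 0.047]
tcp_rot: [0.0, 0.738, 0.674, 0.0]
wrist_force: [-0.3, -0.2, 0.2]
gripper_width: 0.0475
```

```bash
python3 -m crank '0 0 0 0 0 0 1; 0 0 0 0 0 0 1; 0 0 0 0 0 0 1;0 0 0 0 0 0 1;0 0 0 0 0 0 1'
```

```text
time: 4.32
position: [0.5843, -0.2311, 0.0466]
tcp_rot: [-0.0, 0.738, 0.674, 0.0]
wrist_force: [0.5, 1.3, -0.1]
gripper_width: 0.0321
```

```bash
python3 -m crank '0 0 -0.04 0 0 0 1; 0 0 -0.1 0 0 0 1; 0 -0.02 -0.155 0 0 0 1; 0 -0.08 -0.16 0 0 0 1; 0 -0.14 -0.16 0 0 0 1'
python3 - <<'E'
from h import *
goto([.345,-.19,.21],-.09)
goto([.345,.14,.21],.131)
p=snap("scene","s2")
E
```

```text
time: 4.95
position: [0.444, -0.2186, 0.2077]
tcp_rot: [0.001, 0.738, 0.675, 0.0]
wrist_force: [-0.9, -0.9, -1.3]
gripper_width: 0.0321
now [ 0.444  -0.2186  0.2077] shift tool(mm) [  19.5 -101.2   -2.5] rotdeg [ 0.11  0.08 -0.01] q6 -0.47 t 4.95
now [ 0.444  -0.2186  0.2077] shift tool(mm) [ 348.2 -130.9   -3. ] rotdeg [  0.1    0.09 -12.67] q6 -0.47 t 4.95
```

View pics/s2.png

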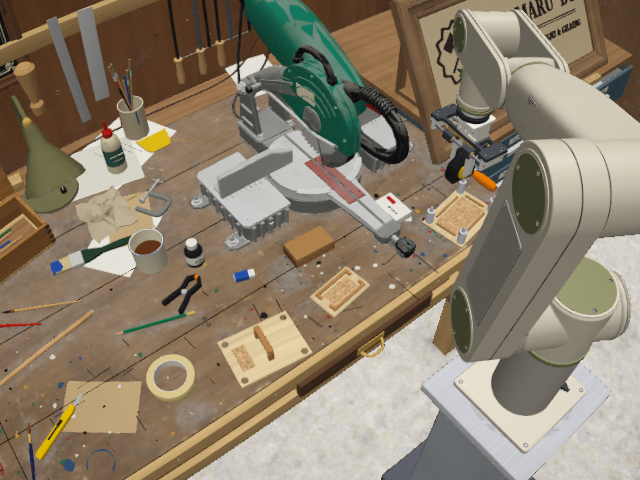

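```bash
python3 -m crank '0.01 -0.05 0 0 0 0 1; 0.03 -0.095 0 0 0 0 1; 0.08 -0.1 0 0 0 0 1; 0.14 -0.105 0 0 0 -2 1; 0.2 -0.11 0 0 0 -6 1'
python3 - <<'E'
from h import *
goto([.35,.14,.21],.131)
E
```

```text
time: 5.62
position: [0.353, -0.0079, 0.2065]
tcp_rot: [0.0, 0.702, 0.712, 0.0]
wrist_force: [1.5, 0.3, -2.8]
gripper_width: 0.0319
now [ 0.353  -0.0079  0.2065] shift tool(mm) [147.9  -0.9  -3.5] rotdeg [ 0.05  0.01 -6.71] q6 -0.18 t 5.62
```

```bash
python3 -m crank '0.055 0 0 0 0 -3 1; 0.11 0 0 0 0 -6.7 1; 0.11 0.03 0 0 0 -6.7 1; 0.11 0.03 0 0 0 -6.7 1'
python3 - <<'E'
from h import *
p=snap("wrist","w3")
goto([.4405,.1445,.1],.131)
E
```

```text
time: 6.12
position: [0.3822, 0.102, 0.2061]
tcp_rot: [-0.0, 0.658, 0.753, -0.0]
wrist_force: [-1.2, -0.4, -2.4]
gripper_width: 0.0317
now [0.3815 0.1014 0.2061] shift tool(mm) [ 35.   64.3 105.9] rotdeg [-0.11  0.01  0.05] q6 -0.0 t 6.17
```

View pics/w3.png

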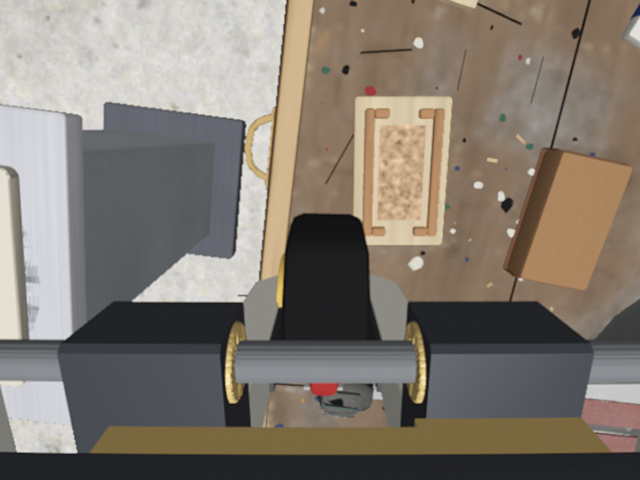

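Run:
```python
import cv2
im=cv2.imread("pics/w3.png")
cv2.imwrite("pics/w3a.png",cv2.resize(im[85:300,270:640],None,fx=2.1,fy=2.1,interpolation=cv2.INTER_CUBIC))
```

```text
(no output)
```

View pics/w3a.png

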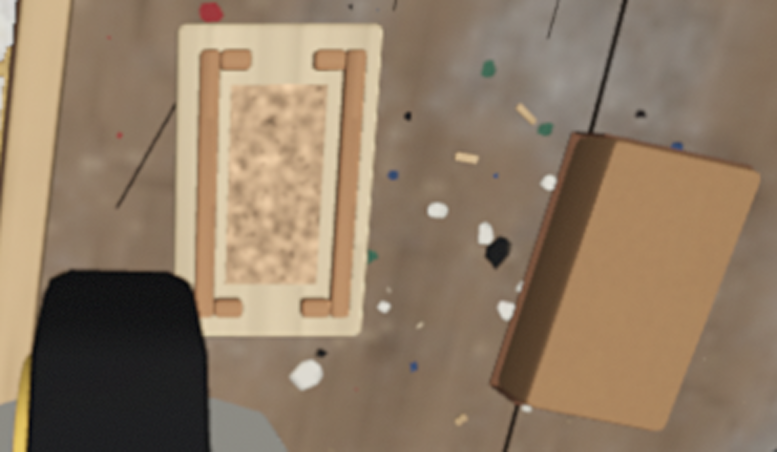

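Run:
```python
from h import *
import pickle
p=pickle.load(open("pics/w3.pkl","rb"))
A=lambda l:[((u+.5)/2.1-.5+270,(v+.5)/2.1-.5+85) for u,v in l]
pts=[(-.04,.063,.01),(.04,.063,.01),(.04,-.063,.01)]
uv=A([(179,24),(383,24),(360,336)])
v,e=fit(p,pts,uv,[.44,.144,.13]); print("stand",v,e)
pts=[(-.032,.0565,.031),(.032,.0565,.031),(.032,-.0565,.031),(-.032,-.0565,.031)]
v,e=fit(p,pts,A([(613,135),(760,175),(663,431),(525,403)]),[.58,.12,-.06]); print("block",v,e)
# tape far end in hand: top z ~ .2206
print("tape far end", ray(p,A([(120,271)]),.2206-.008),ray(p,A([(120,271)]),.19))
```

```text
stand [0.44078042 0.14752686 0.13315884] 0.9560775640197221
block [ 0.58683134  0.12822499 -0.06210469] 4.192854489336128
tape far end [[0.37776592 0.14514956 0.2126    ]] [[0.3784636 0.1407191 0.19     ]]
```

```bash
python3 -m crank '0.018 0.032 0 0 0 0 1; 0.0345 0.064 0.01 0 0 0 1; 0.0345 0.064 0.06 0 0 0 1; 0.0345 0.064 0.1 0 0 0 1; 0.0345 0.064 0.1 0 0 0 1'
python3 - <<'E'
from h import *
p=snap("wrist","w4");p=snap("scene","s4")
import cv2
cv2.imwrite("pics/s4a.png",cv2.resize(p["pixels"][200:380,220:420,::-1],None,fx=3,fy=3,interpolation=cv2.INTER_CUBIC))
goto([.4406,.1445,.0585],.132)
E
```

```text
time: 6.8
position: [0.4374, 0.1421, 0.1033]
tcp_rot: [-0.002, 0.66, 0.751, -0.003]
wrist_force: [0.6, -0.3, -3.3]
gripper_width: 0.032
now [0.441  0.1431 0.1077] shift tool(mm) [ 1.5 -0.2 49.2] rotdeg [ 0.01  0.   -0.14] q6 0.07 t 6.9
```

View pics/w4.png

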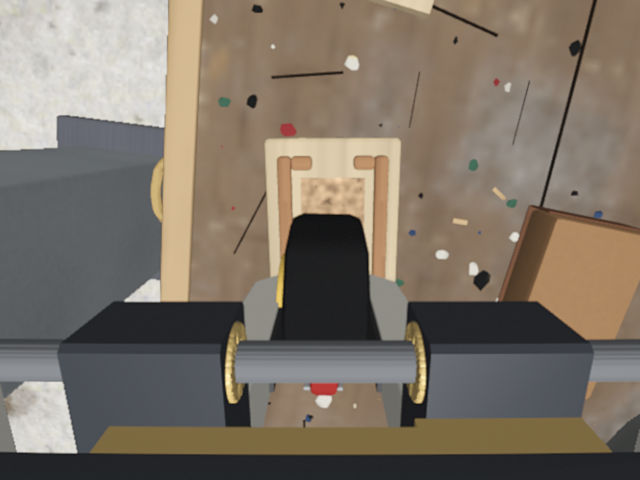

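View pics/s4a.png

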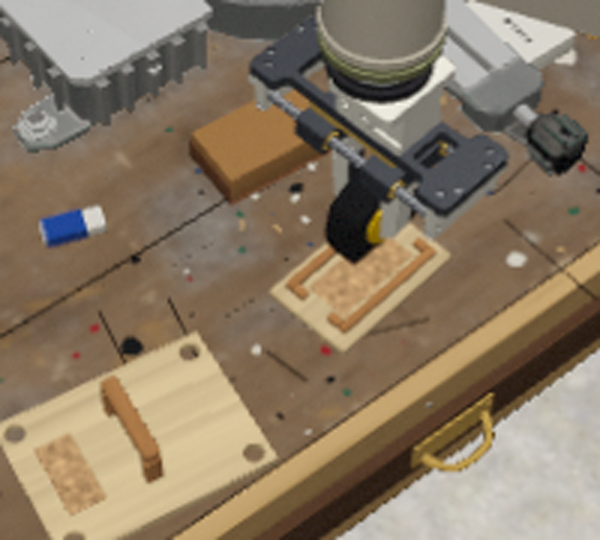

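Run:
```python
from h import *
import pickle
p=pickle.load(open("pics/w4.pkl","rb"))
print(ray(p,[(266,139),(400,139)],.01).mean(0)-.063*np.array([-np.sin(.132),np.cos(.132),0]))
s,q,r=state()
M=p["cam_to_world"];print(r.inv().apply(M[:3,3]-q), r.inv().apply(-M[:3,2]),r.inv().apply(M[:3,0]))
g=q+np.array([0,0,-.006]); print(proj(p,[g+np.array([0,0,.02])]))
```

```text
[0.441502   0.14707936 0.01      ]
[ 0.06950523 -0.00193327 -0.13598241] [-0.2526352  -0.00728005  0.96753422] [-9.16482345e-04  9.99973045e-01  7.28482621e-03]
[[333.46520594 343.04921202]]
```

```bash
python3 -m crank '0.0015 0.002 0.02 0 0 0 1; 0.0015 0.002 0.035 0 0 0 1; 0.0015 0.002 0.045 0 0 0 1; 0.0015 0.002 0.048 0 0 0 1'
python3 - <<'E'
from h import *
p=snap("wrist","w5")
goto([.4406,.1445,.0585],.132)
E
```

```text
time: 7.4
position: [0.4424, 0.1453, 0.0585]
tcp_rot: [-0.0, 0.659, 0.752, -0.0]
wrist_force: [-0.6, 0.2, -1.9]
gripper_width: 0.0317
now [0.4424 0.1453 0.0583] shift tool(mm) [-0.6 -1.9 -0.2] rotdeg [-0.03  0.   -0.06] q6 0.08 t 7.45
```

View pics/w5.png

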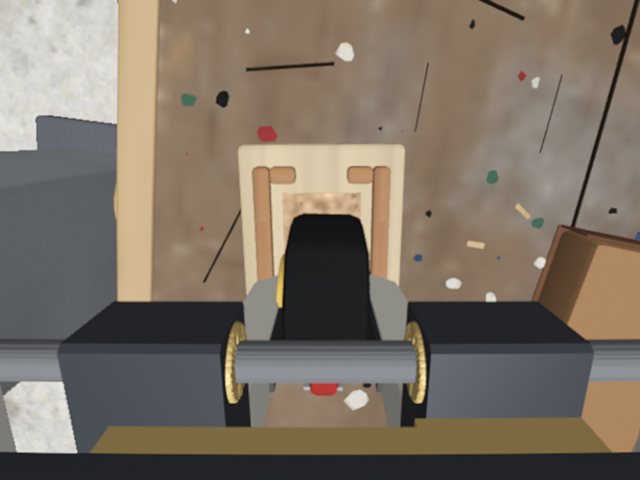

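Run:
```python
from h import *
import pickle
p=pickle.load(open("pics/w5.pkl","rb"))
u=np.array([-np.sin(.132),np.cos(.132),0])
c=ray(p,[(322,146)],.01)-.063*u
print(c)
for z in(.062,.052,.042): print(((ray(p,[(326,214)],z)-c)@u)-.037)
```

```text
[[0.44160472 0.14692517 0.01      ]]
[0.00398224]
[0.00199458]
[6.91945018e-06]
```

```bash
python3 -m crank '-0.002 -0.001 0.001 0 0 0 1; -0.002 -0.001 0.002 0 0 0 1; -0.002 -0.001 0.002 0 0 0 1'
```

```text
time: 7.82
position: [0.442, 0.1433, 0.0568]
tcp_rot: [0.0, 0.659, 0.752, 0.0]
wrist_force: [-0.0, -0.2, -1.8]
gripper_width: 0.0319
```

```bash
python3 -m crank '0 0 0.001 0 0 0 1; 0 0 0.001 0 0 0 0.3; 0 0 0.001 0 0 0 0.3; 0 0 0.001 0 0 0 0.3; 0 0 0.001 0 0 0 0'; python3 -m crank '0 0 0 0 0 0 0;0 0 -0.02 0 0 0 0; 0 0 -0.07 0 0 0 0; 0 0 -0.13 0 0 0 0; 0 0 -0.14 0 0 0 0'
python3 - <<'E'
from h import *
p=snap("wrist","w6")
goto([.5865,.1265,.2],-.063)
E
```

```text
time: 8.45
position: [0.4419, 0.1433, 0.0556]
tcp_rot: [0.0, 0.659, 0.752, 0.0]
wrist_force: [-0.9, 0.1, -0.7]
gripper_width: 0.0674
time: 9.07
position: [0.4446, 0.1439, 0.2009]
tcp_rot: [0.003, 0.659, 0.752, 0.003]
wrist_force: [-0.6, 0.4, -0.4]
gripper_width: 0.0927
now [0.444  0.1438 0.1997] shift tool(mm) [-35.7 139.    0.6] rotdeg [ 0.37 -0.06 11.11] q6 0.07 t 9.12
```

View pics/w6.png

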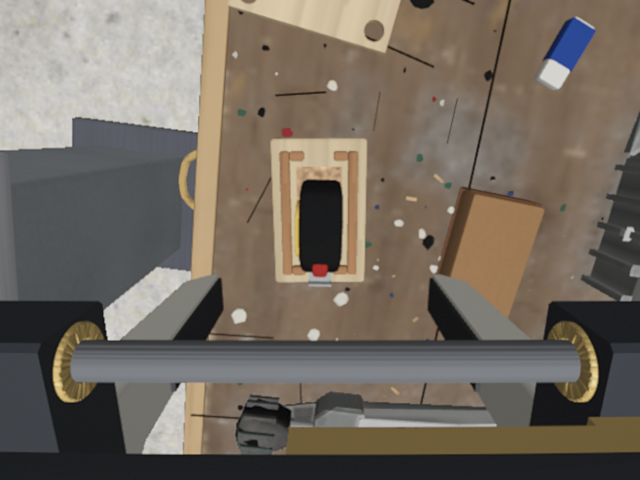

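```bash
python3 -m crank '-0.012 0.045 0 0 0 5 0; -0.024 0.09 0 0 0 11 0; -0.036 0.139 0 0 0 11 0;-0.036 0.139 0.02 0 0 11 0;-0.036 0.139 0.02 0 0 11 0'
python3 - <<'E'
from h import *
p=snap("wrist","w7")
goto([.5865,.1265,.034],-.063)
E
```

```text
time: 9.75
position: [0.5815, 0.1255, 0.171]
tcp_rot: [-0.002, 0.728, 0.685, -0.003]
wrist_force: [-1.0, -0.1, 0.2]
gripper_width: 0.0933
now [0.582  0.1257 0.1729] shift tool(mm) [  1.2   5.2 138.9] rotdeg [-0.3   0.05  0.13] q6 0.19 t 9.8
```

View pics/w7.png

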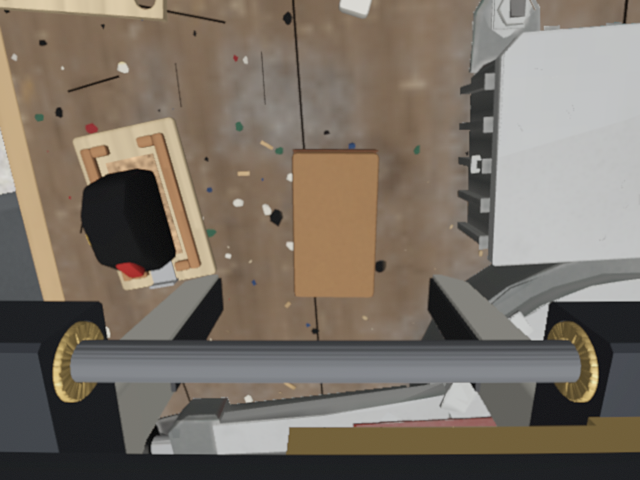

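Run:
```python
from h import *
import pickle
p=pickle.load(open("pics/w7.pkl","rb"))
pts=[(-.032,.0565,.031),(.032,.0565,.031),(.032,-.0565,.031),(-.032,-.0565,.031)]
print(fit(p,pts,[(294,153),(378,153),(373,297),(295,297)],[.58,.12,-.06]))
u=np.array([[-.07,0,0],[-.03,0,0],[0,0,0],[0,0,.05],[0,0,.1],[0,0,.14]])
s,q,r=state(); print(proj(p,q+r.apply(u)))
```

```text
(array([ 0.58860233,  0.12791328, -0.06671652]), np.float64(4.137251259821596))
[[324.8030017  469.1678635 ]
 [324.70690918 389.20713423]
 [324.62644224 321.69255692]
 [324.87741273 276.43575978]
 [325.03083865 248.76789329]
 [325.11638249 233.34112496]]
```

Run:
```python
from h import *
import pickle
p=pickle.load(open("pics/w7.pkl","rb"))
print(ray(p,[(294,153),(378,153),(373,297),(295,297)],.031))
im=p["pixels"][140:310,280:390,::-1]
cv2.imwrite("pics/w7a.png",cv2.resize(im,None,fx=3.5,fy=3.5,interpolation=cv2.INTER_CUBIC))
```

```text
[[0.56314192 0.18410524 0.031     ]
 [0.6215364  0.18053436 0.031     ]
 [0.61471955 0.07286373 0.031     ]
 [0.555115   0.07637582 0.031     ]]
```

View pics/w7a.png

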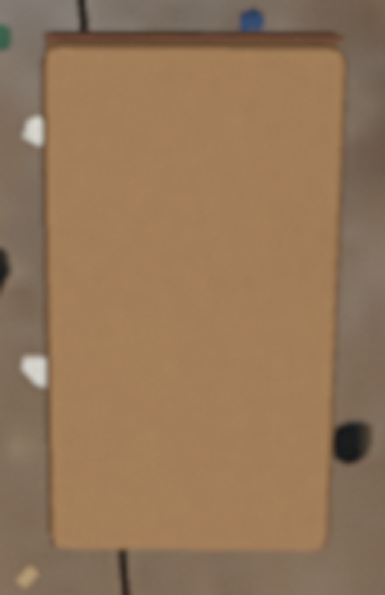

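```bash
python3 -m crank '0.003 0.006 0.05 0 0 0 0; 0.003 0.006 0.1 0 0 0 0; 0.003 0.006 0.125 0 0 0 0;0.003 0.006 0.137 0 0 0 0;0.003 0.006 0.137 0 0 0 0.6';  python3 -m crank '0 0 0 0 0 0 0.6; 0 0 0 0 0 0 1; 0 0 0 0 0 0 1;0 0 0 0 0 0 1;0 0 0 0 0 0 1'
python3 - <<'E'
from h import *
goto([.588,.128,.034],-.07)
E
```

```text
time: 10.42
position: [0.59, 0.1286, 0.0389]
tcp_rot: [-0.0, 0.728, 0.685, -0.0]
wrist_force: [-0.7, 0.4, 0.4]
gripper_width: 0.0869
time: 11.05
position: [0.5915, 0.1286, 0.0401]
tcp_rot: [0.001, 0.728, 0.685, 0.001]
wrist_force: [-2.4, -1.6, 7.3]
gripper_width: 0.0637
now [0.5915 0.1286 0.0401] shift tool(mm) [-0.8 -3.5  6.1] rotdeg [ 0.11 -0.02  0.51] q6 0.19 t 11.05
```

```bash
python3 -m crank '0 0 -0.03 0 0 0 1; 0 0 -0.08 0 0 0 1; 0 0 -0.14 0 0 0 1;0 -0.05 -0.17 0 0 0 1;0 -0.11 -0.17 0 0 0 1';  python3 -m crank '0 -0.06 0 0 0 0 1; 0 -0.12 0 0 0 0 1; -0.03 -0.127 0 0 0 0 1; -0.08 -0.13 0 0 0 0 1;-0.14 -0.134 0 0 0 1 1'
python3 - <<'E'
from h import *
goto([.355,-.25,.2],.159)
goto([.432,-.2515,.2],.159)
E
```

```text
time: 11.68
position: [0.4821, 0.1354, 0.2126]
tcp_rot: [0.002, 0.729, 0.685, 0.003]
wrist_force: [-0.5, 0.9, -0.6]
gripper_width: 0.0635
time: 12.3
position: [0.3382, 0.0028, 0.2091]
tcp_rot: [0.001, 0.733, 0.68, 0.001]
wrist_force: [1.0, -1.3, 0.5]
gripper_width: 0.0637
now [0.3382 0.0028 0.2091] shift tool(mm) [-250.8   35.9    9.1] rotdeg [  0.11   0.02 -13.46] q6 -0.07 t 12.3
now [0.3382 0.0028 0.2091] shift tool(mm) [-246.5  112.8    9.3] rotdeg [  0.11   0.02 -13.46] q6 -0.07 t 12.3
```

```bash
python3 -m crank '-0.06 0.007 0 0 0 0 1; -0.12 0.012 0 0 0 -3 1; -0.18 0.02 0 0 0 -8 1;-0.24 0.05 0 0 0 -13.5 1;-0.247 0.06 0 0 0 -13.5 1'
python3 - <<'E'
from h import *
p=snap("wrist","w8");p=snap("top","t8")
goto([.432,-.2515,.2],.159)
E
```

```text
time: 12.92
position: [0.3789, -0.2506, 0.2082]
tcp_rot: [-0.0, 0.65, 0.76, -0.0]
wrist_force: [-0.4, 1.3, -1.5]
gripper_width: 0.0637
now [ 0.3791 -0.2488  0.2083] shift tool(mm) [-10.8  51.9   8.3] rotdeg [-0.03 -0.03 -0.23] q6 -0.85 t 13.03
```

View pics/w8.png

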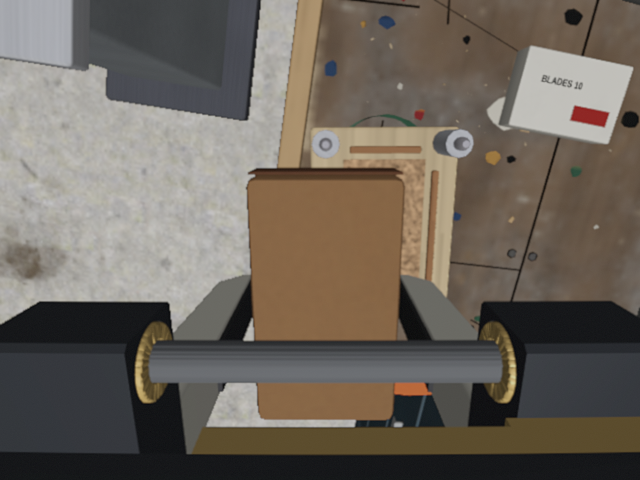

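Run:
```python
from h import *
import pickle
p=pickle.load(open("pics/w8.pkl","rb"))
im=p["pixels"][110:310,290:490,::-1]
cv2.imwrite("pics/w8a.png",cv2.resize(im,None,fx=3,fy=3,interpolation=cv2.INTER_CUBIC))
t=pickle.load(open("pics/t8.pkl","rb"))
cv2.imwrite("pics/t8a.png",cv2.resize(t["pixels"][215:345,390:500,::-1],None,fx=4.5,fy=4.5,interpolation=cv2.INTER_CUBIC))
```

```text
(no output)
```

View pics/w8a.png

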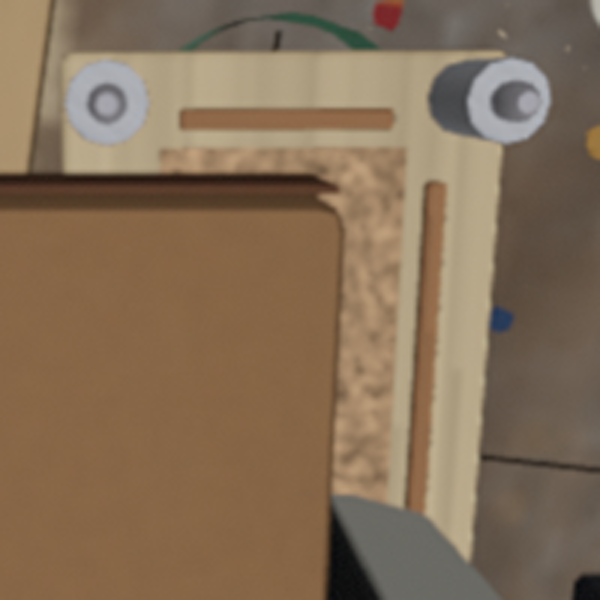

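Run:
```python
from h import *
import pickle
p=pickle.load(open("pics/w8.pkl","rb"))
B=lambda l:[((u+.5)/3-.5+290,(v+.5)/3-.5+110) for u,v in l]
pts=[(-.05,.073,.048),(.05,.073,.048),(-.05,.073,.062),(.05,.073,.062),(-.063,.086,.008),(.063,.086,.008)]
uv=B([(108,102),(509,100),(107,103),(528,101),(64,53),(503,51)])
v,e=fit(p,pts,uv,[.43,-.25,.15]); print("lower",v,e,(proj(p,pose(*v,pts))-uv).round(1).tolist())
s,q,r=state(); print(proj(p,q+r.apply([[-.03,0,0],[0,0,0]])))
# block far end in hand rel. TCP
print(ray(p,[(327,180)],q[2]-.009)-q, ray(p,[(325,418)],q[2]-.009)-q)
# side edges
print(r.inv().apply(ray(p,[(250,230),(403,230)],q[2]-.009)-q))
t=pickle.load(open("pics/t8.pkl","rb"))
```

```text
lower [ 0.43082614 -0.25225063  0.16039541] 2.918607619664499 [[-0.7, 0.2], [0.0, 0.2], [-0.4, 0.3], [0.2, 0.3], [-1.8, -0.5], [2.9, -0.5]]
[[324.63374131 383.03300841]
 [324.55847282 315.75580626]]
[[-0.00698892  0.05099327 -0.009     ]] [[ 0.00850196 -0.05356337 -0.009     ]]
[[ 0.03208183 -0.02902557  0.00903234]
 [ 0.0320362   0.03060247  0.00900159]]
```

View pics/t8a.png

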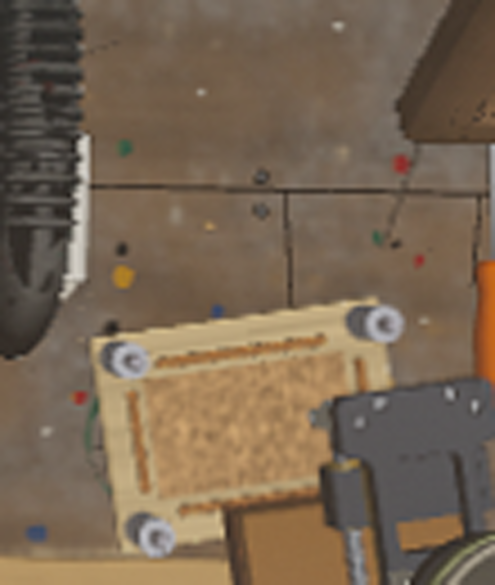

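```bash
python3 -m crank '-0.005 0.025 0 0 0 0 1; -0.010 0.0505 0.01 0 0 -0.2 1; -0.010 0.0505 0.06 0 0 -0.2 1;-0.010 0.0505 0.105 0 0 -0.2 1;-0.010 0.0505 0.105 0 0 -0.2 1'
python3 - <<'E'
from h import *
p=snap("wrist","w9")
goto([.431,-.251,.05],.16)
E
```

```text
time: 13.65
position: [0.4275, -0.2465, 0.1002]
tcp_rot: [-0.004, 0.648, 0.762, -0.0]
wrist_force: [0.6, -0.3, 0.1]
gripper_width: 0.0637
now [ 0.4292 -0.2479  0.1031] shift tool(mm) [-3.5  1.4 53. ] rotdeg [-0.14 -0.14  0.08] q6 -0.79 t 13.7
```

View pics/w9.png

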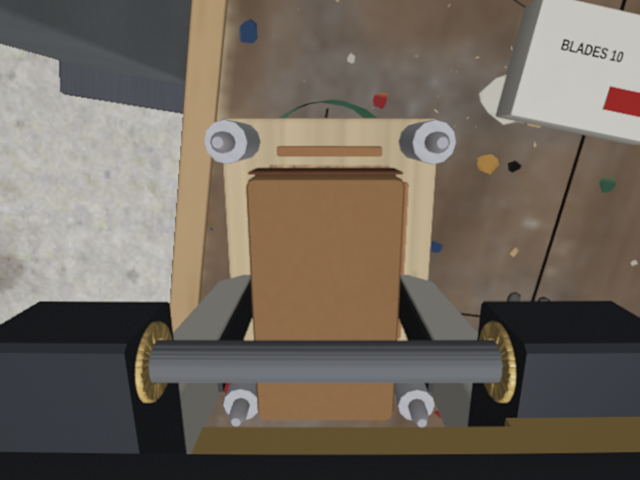

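Run:
```python
from h import *
import pickle
p=pickle.load(open("pics/w9.pkl","rb"))
im=p["pixels"][:,:,::-1]
a=cv2.resize(im[115:170,195:465],None,fx=2.9,fy=2.9,interpolation=cv2.INTER_CUBIC)
b=cv2.resize(im[380:435,195:465],None,fx=2.9,fy=2.9,interpolation=cv2.INTER_CUBIC)
cv2.imwrite("pics/w9a.png",np.vstack([a,b]))
s,q,r=state(); print(q,proj(p,q+r.apply([[-.03,0,0],[0,0,0],[0,0,.05]])))
```

```text
[ 0.42922085 -0.24786942  0.10305559] [[326.95865008 394.6450568 ]
 [327.03586794 327.02356809]
 [326.78241825 280.68721828]]
```

View pics/w9a.png

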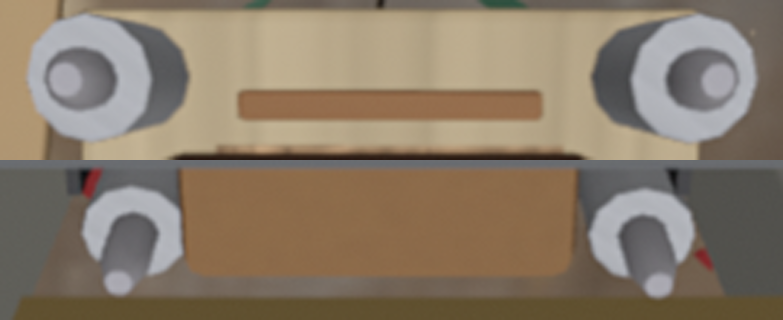

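Run:
```python
from h import *
import pickle
p=pickle.load(open("pics/w9.pkl","rb"))
C=lambda u,v,r0:((u+.5)/2.9-.5+195,(v+.5)/2.9-.5+r0)
uv=[C(90,77,115),C(693,78,115),C(133,72,380),C(641,73,380)]
pts=[(-.05,.073,.048),(.05,.073,.048),(-.05,-.073,.048),(.05,-.073,.048)]
v,e=fit(p,pts,uv,[.43,-.25,.15]); print("lower",v,e,(proj(p,pose(*v,pts))-uv).round(1).tolist())
pt=[(-.05,.073,.062),(.05,.073,.062),(-.05,-.073,.062),(.05,-.073,.062)]
uv=[C(65,79,115),C(719,81,115),C(118,123,380),C(658,126,380)]
v2,e=fit(p,pt,uv,[.43,-.25,.15]); print("lower tips",v2,e,(proj(p,pose(*v2,pt))-uv).round(1).tolist())
goto([v[0],v[1],.05],v[2])
```

```text
lower [ 0.43079814 -0.25182726  0.15878444] 1.0291884862492395 [[-1.0, -0.4], [0.8, -0.2], [-0.1, 0.3], [0.4, 0.8]]
lower tips [ 0.43089497 -0.25211876  0.15887315] 0.34433295444509326 [[-0.2, -0.1], [0.3, -0.2], [-0.3, 0.3], [0.3, 0.2]]
now [ 0.4292 -0.2479  0.1031] shift tool(mm) [-4.3  1.  53. ] rotdeg [-0.14 -0.14  0.15] q6 -0.79 t 13.7
```

```bash
python3 -m crank '-0.003 0.001 0.025 0 0 0 1; -0.003 0.001 0.043 0 0 0 1; -0.003 0.001 0.05 0 0 0 1;-0.003 0.001 0.05 0 0 0 1'
python3 - <<'E'
from h import *
p=snap("wrist","w10")
goto([.4308,-.252,.05],.159)
E
```

```text
time: 14.2
position: [0.4318, -0.252, 0.0539]
tcp_rot: [-0.0, 0.648, 0.762, 0.0]
wrist_force: [-0.1, 1.0, -1.0]
gripper_width: 0.0636
now [ 0.4321 -0.2523  0.0543] shift tool(mm) [ 0.5 -1.3  4.3] rotdeg [0.02 0.02 0.1 ] q6 -0.79 t 14.25
```

View pics/w10.png

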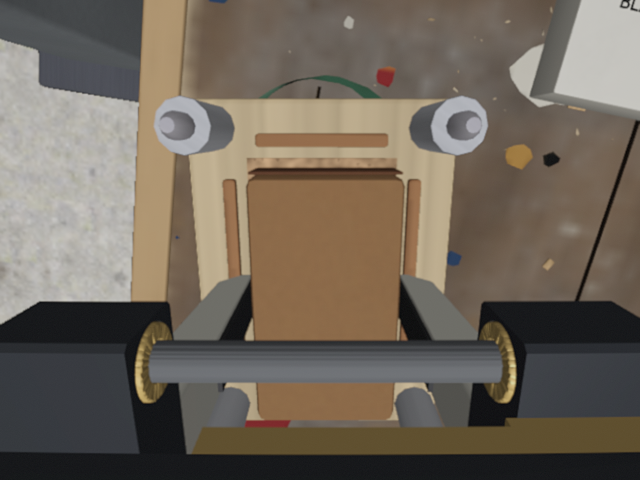

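```bash
python3 -m crank '0.0005 -0.0005 0.003 0 0 0 1; 0.0005 -0.0005 0.005 0 0 0 1; 0.0005 -0.0005 0.005 0 0 0 1'
```

```text
time: 14.62
position: [0.4312, -0.2517, 0.0486]
tcp_rot: [-0.0, 0.648, 0.762, -0.0]
wrist_force: [0.8, 0.1, -0.7]
gripper_width: 0.0636
```

```bash
python3 -m crank '0 0 0.0005 0 0 0 0.1; 0 0 0.0005 0 0 0 0; 0 0 0.0005 0 0 0 0; 0 0 0 0 0 0 0;0 0 -0.02 0 0 0 0'; python3 -m crank '0 0 -0.05 0 0 0 0; 0 0 -0.1 0 0 0 0; 0 -0.04 -0.15 0 0 0 0; 0 -0.06 -0.16 0 0 0 0; 0 -0.06 -0.16 0 0 0 0'
python3 - <<'E'
from h import *
p=snap("wrist","w11")
goto([.36,-.01,.25],np.pi/2)
E
```

```text
time: 15.25
position: [0.43, -0.2508, 0.0673]
tcp_rot: [-0.002, 0.648, 0.762, -0.0]
wrist_force: [0.5, -0.2, 0.3]
gripper_width: 0.0926
time: 15.88
position: [0.372, -0.2622, 0.2303]
tcp_rot: [0.002, 0.649, 0.761, -0.0]
wrist_force: [-0.5, -0.4, -0.8]
gripper_width: 0.0934
now [ 0.3722 -0.2616  0.2289] shift tool(mm) [250.3  28.  -21.3] rotdeg [ 1.000e-02  9.000e-02 -8.086e+01] q6 -0.89 t 15.93
```

View pics/w11.png

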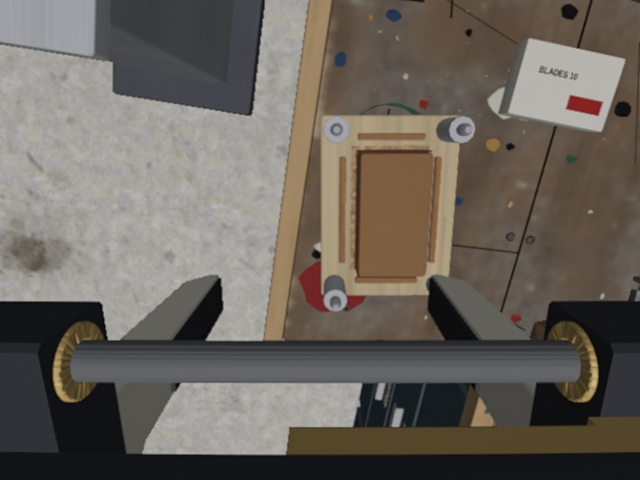

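Run:
```python
from h import *
import pickle
p=pickle.load(open("pics/w11.pkl","rb"))
cv2.imwrite("pics/w11a.png",cv2.resize(p["pixels"][105:305,310:480,::-1],None,fx=3,fy=3,interpolation=cv2.INTER_CUBIC))
c=np.array([.4308,-.252,0]);th=.1588
Rm=np.array([[np.cos(th),np.sin(th),0],[-np.sin(th),np.cos(th),0],[0,0,1]])
# check
print(proj(p,pose(.4308,-.252,th,[(-.05,.073,.062),(.05,.073,.062),(-.05,-.073,.062)])))
print((ray(p,[(360,151),(433,151),(428,277),(359,277)],.039)-c)@Rm.T)
```

```text
[[336.24963308 128.62157642]
 [468.17135268 128.87278862]
 [335.03887075 306.91764408]]
[[-0.02963282  0.0554712   0.039     ]
 [ 0.03058843  0.05554191  0.039     ]
 [ 0.03372576 -0.05477075  0.039     ]
 [-0.0280767  -0.0546483   0.039     ]]
```

View pics/w11a.png

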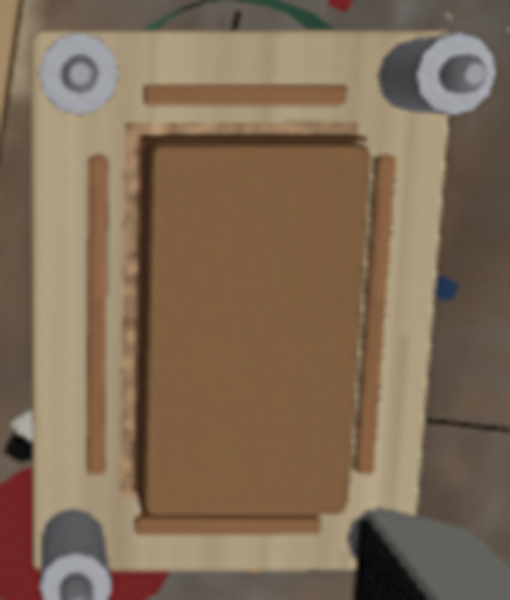

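```bash
python3 -m crank '0.05 -0.015 -0.01 0 0 -10 0; 0.1 -0.015 -0.02 0 0 -20 0; 0.16 -0.005 -0.02 0 0 -30 0; 0.22 0.005 -0.02 0 0 -40 0; 0.27 0.012 -0.02 0 0 -50 0'
python3 - <<'E'
from h import *
goto([.405,.365,.25],np.pi/2-.132)
E
```

```text
time: 16.55
position: [0.3403, 0.0096, 0.2475]
tcp_rot: [-0.001, 0.262, 0.965, 0.0]
wrist_force: [1.1, 1.5, 0.1]
gripper_width: 0.0928
now [0.3403 0.0096 0.2475] shift tool(mm) [124.2 339.2  -2.3] rotdeg [ 1.000e-02 -9.000e-02 -2.286e+01] q6 -1.16 t 16.55
```

```bash
python3 -m crank '0.02 0.055 0 0 0 0 0; 0.04 0.11 0 0 0 -6 0; 0.06 0.165 0 0 0 -14 0; 0.08 0.22 0 0 0 -23 0; 0.1 0.275 0 0 0 -23 0'; python3 -m crank '0.045 0.05 0 0 0 0 0; 0.045 0.053 0 0 0 0 0;0.045 0.053 0 0 0 0 0'
python3 - <<'E'
from h import *
p=snap("wrist","w12")
goto([.425,.373,.25],np.pi/2-.132)
E
```

```text
time: 17.18
position: [0.3951, 0.2974, 0.2468]
tcp_rot: [-0.001, 0.066, 0.998, -0.001]
wrist_force: [1.0, -1.1, 1.0]
gripper_width: 0.0932
time: 17.55
position: [0.3575, 0.3535, 0.2472]
tcp_rot: [-0.001, 0.067, 0.998, -0.001]
wrist_force: [-0.1, -0.3, -0.5]
gripper_width: 0.093
now [0.3581 0.3528 0.2476] shift tool(mm) [-63.5  29.   -2.5] rotdeg [-0.09 -0.05 -0.19] q6 -0.76 t 17.6
```

View pics/w12.png

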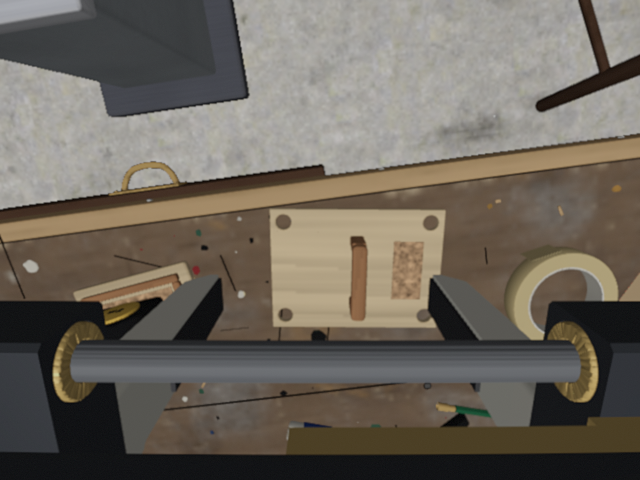

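Run:
```python
from h import *
import pickle
p=pickle.load(open("pics/w12.pkl","rb"))
cv2.imwrite("pics/w12a.png",cv2.resize(p["pixels"][200:335,260:455,::-1],None,fx=4,fy=4,interpolation=cv2.INTER_CUBIC))
```

```text
(no output)
```

View pics/w12a.png

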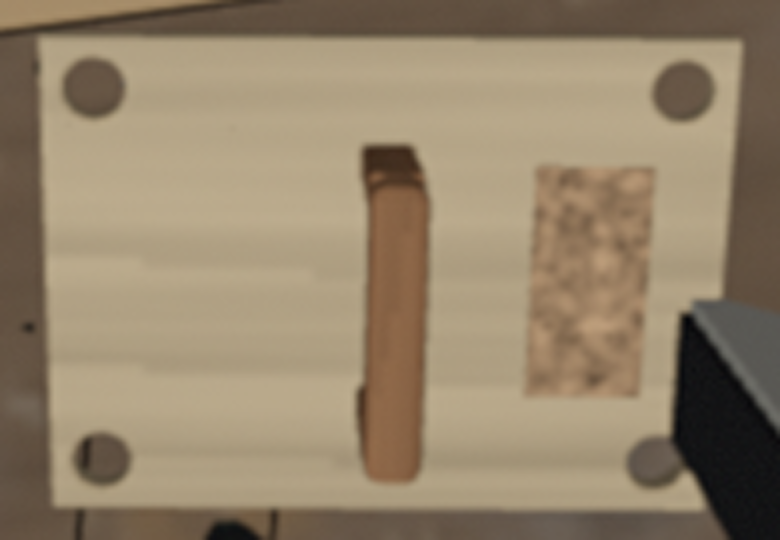

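Run:
```python
from h import *
import pickle
p=pickle.load(open("pics/w12.pkl","rb"))
C=lambda l:[((u+.5)/4-.5+260,(v+.5)/4-.5+200) for u,v in l]
h=[(-.05,-.073,.008),(-.05,.073,.008),(.05,-.073,.008),(-.063,-.086,.008),(-.063,.086,.008),(.063,-.086,.008)]
uv=C([(94,87),(684,90),(102,459),(37,37),(743,38),(52,507)])
v,e=fit(p,h,uv,[.425,.373,-.13]); print(v,e,(proj(p,pose(*v,h))-uv).round(1).tolist())
v,e=fit(p,h[:3],uv[:3],[.425,.373,-.13]); print(v,e)
b=pose(*v,[(.037,0,.05),(-.037,0,.05),(0,0,.05)]);print(proj(p,b), C([(393,480),(400,185)]))
goto([v[0],v[1],.25],np.pi/2+v[2])
```

```text
[ 0.42538026  0.37578721 -0.13774995] 0.40547258185819146 [[-0.4, 0.2], [0.2, 0.0], [-0.1, 0.4], [0.2, -0.3], [-0.3, 0.1], [0.4, -0.4]]
[ 0.42521711  0.37588266 -0.13901492] 0.3779712379437683
[[358.06474333 321.96005931]
 [360.23212418 246.05174964]
 [359.12583887 285.0101011 ]] [(357.875, 319.625), (359.625, 245.875)]
now [0.3581 0.3528 0.2476] shift tool(mm) [-63.4  31.9  -2.5] rotdeg [-0.09 -0.05  0.21] q6 -0.76 t 17.6
```

```bash
python3 -m crank '-0.032 0.016 0 0 0 0 0.5; -0.0635 0.032 0.01 0 0 0 0.5; -0.0635 0.032 0.06 0 0 0 0.5; -0.0635 0.032 0.12 0 0 0 0.5; -0.0635 0.032 0.12 0 0 0 0.5'
python3 - <<'E'
from h import *
p=snap("wrist","w13")
goto([.4253,.3758,.047],np.pi/2-.138)
E
```

```text
time: 18.23
position: [0.4229, 0.3721, 0.123]
tcp_rot: [-0.004, 0.069, 0.998, -0.004]
wrist_force: [-1.1, 0.2, 0.7]
gripper_width: 0.0485
now [0.4248 0.3739 0.1271] shift tool(mm) [-0.5  2.2 80. ] rotdeg [-0.21 -0.2  -0.01] q6 -0.8 t 18.27
```

View pics/w13.png

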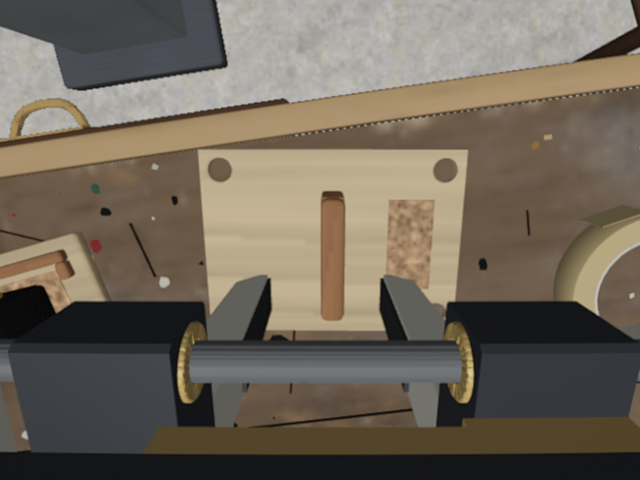

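```bash
python3 -m crank '0 0.002 0.04 0 0 0 0.5; 0 0.002 0.065 0 0 0 0.5; 0 0.002 0.077 0 0 0 0.5; 0 0.002 0.08 0 0 0 0.5; 0 0.002 0.08 0 0 0 0.7'; python3 -m crank '0 0 0 0 0 0 1; 0 0 0 0 0 0 1; 0 0 0 0 0 0 1; 0 0 0 0 0 0 1; 0 0 0 0 0 0 1';python3 - <<'E'
from h import *
p=snap("wrist","w14")
goto([.4253,.3758,.047],np.pi/2-.138)
E
```

```text
time: 18.9
position: [0.4268, 0.3788, 0.0505]
tcp_rot: [0.001, 0.068, 0.998, 0.001]
wrist_force: [-0.5, 0.2, 0.5]
gripper_width: 0.0404
time: 19.52
position: [0.4259, 0.3782, 0.049]
tcp_rot: [0.0, 0.068, 0.998, -0.0]
wrist_force: [-0.7, -2.7, 6.3]
gripper_width: 0.0137
now [0.4259 0.3782 0.0491] shift tool(mm) [ 0.3 -2.4  2.1] rotdeg [-0.    0.01  0.11] q6 -0.8 t 19.57
```

View pics/w14.png

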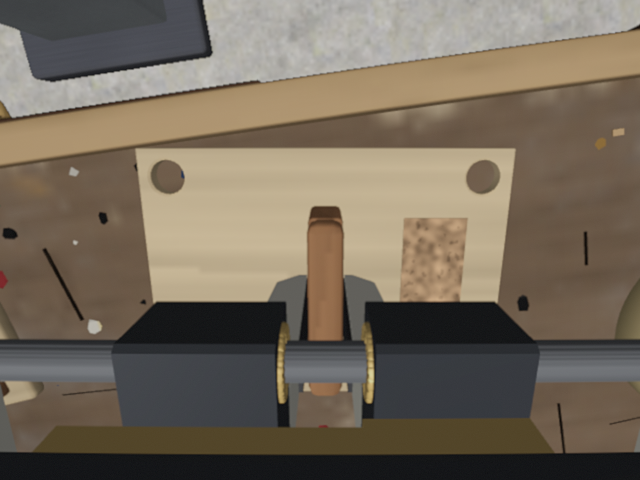

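```bash
python3 -m crank '0 0 -0.02 0 0 0 1; 0 0 -0.06 0 0 0 1; 0 0 -0.11 0 0 0 1; 0.01 0 -0.16 0 0 0 1; 0.02 -0.03 -0.19 0 0 0 1'
python3 - <<'E'
from h import *
p=snap("wrist","w15")
goto([.36,.1,.24],np.pi/2)
E
```

```text
time: 20.2
position: [0.4022, 0.3526, 0.2429]
tcp_rot: [0.002, 0.067, 0.998, 0.002]
wrist_force: [0.0, -0.4, -2.4]
gripper_width: 0.0141
now [0.402  0.3502 0.2465] shift tool(mm) [   8.  -253.6    5.4] rotdeg [ 0.21  0.32 -7.74] q6 -0.81 t 20.25
```

View pics/w15.png

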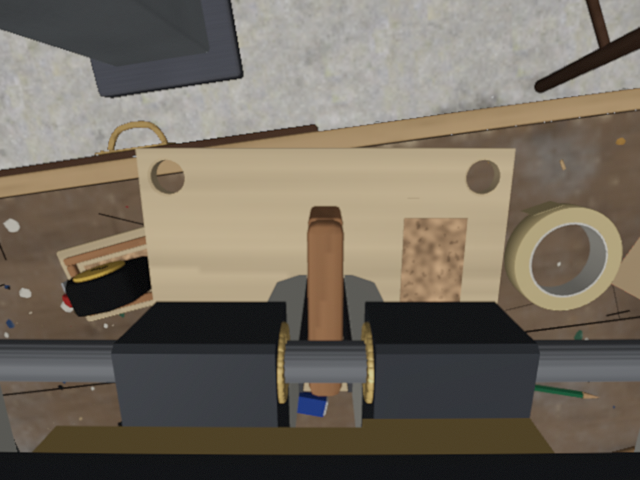

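```bash
python3 -m crank '0.008 -0.05 0 0 0 0 1; 0.012 -0.11 0 0 0 0 1; 0.012 -0.165 0 0 0 -3 1; 0.01 -0.22 0 0 0 -6 1; 0.008 -0.275 0 0 0 -8 1'
python3 - <<'E'
from h import *
goto([.36,-.2,.24],np.pi/2+.159)
E
```

```text
time: 20.88
position: [0.356, 0.0785, 0.2393]
tcp_rot: [0.001, -0.003, 1.0, 0.0]
wrist_force: [0.7, 0.6, -2.1]
gripper_width: 0.0136
now [0.356  0.0785 0.2393] shift tool(mm) [  -2.4 -278.5   -0.7] rotdeg [ 0.01  0.08 -8.77] q6 -1.5 t 20.88
```

```bash
python3 -m crank '0.003 -0.055 0 0 0 0 1; 0.003 -0.11 0 0 0 0 1; 0.001 -0.165 0 0 0 -3 1; -0.002 -0.22 0 0 0 -6 1; -0.004 -0.275 0 0 0 -8.8 1'
python3 - <<'E'
from h import *
goto([.4308,-.252,.18],np.pi/2+.1588)
E
```

```text
time: 21.5
position: [0.3614, -0.1969, 0.2396]
tcp_rot: [0.001, -0.079, 0.997, -0.0]
wrist_force: [1.3, -0.0, -2.2]
gripper_width: 0.0138
now [ 0.3614 -0.1969  0.2396] shift tool(mm) [-59.8 -65.3  59.7] rotdeg [-0.04  0.09 -0.02] q6 -2.35 t 21.5
```

```bash
python3 -m crank '-0.03 -0.03 0 0 0 0 1; -0.06 -0.065 0.03 0 0 0 1; -0.06 -0.065 0.06 0 0 0 1; -0.06 -0.065 0.08 0 0 0 1; -0.06 -0.065 0.08 0 0 0 1'
python3 - <<'E'
from h import *
import pickle
p=pickle.load(open("pics/w14.pkl","rb"))
cv2.imwrite("pics/w14a.png",cv2.resize(p["pixels"][140:310,130:520,::-1],None,fx=2,fy=2,interpolation=cv2.INTER_CUBIC))
p=snap("wrist","w16")
goto([.4308,-.252,.11],np.pi/2+.1588)
E
```

```text
time: 22.12
position: [0.4299, -0.249, 0.1571]
tcp_rot: [-0.001, -0.078, 0.997, 0.001]
wrist_force: [0.0, 0.2, -2.5]
gripper_width: 0.0136
now [ 0.4307 -0.2496  0.1588] shift tool(mm) [ 0.2 -2.4 48.8] rotdeg [ 0.05 -0.04 -0.09] q6 -2.36 t 22.18
```

View pics/w16.png

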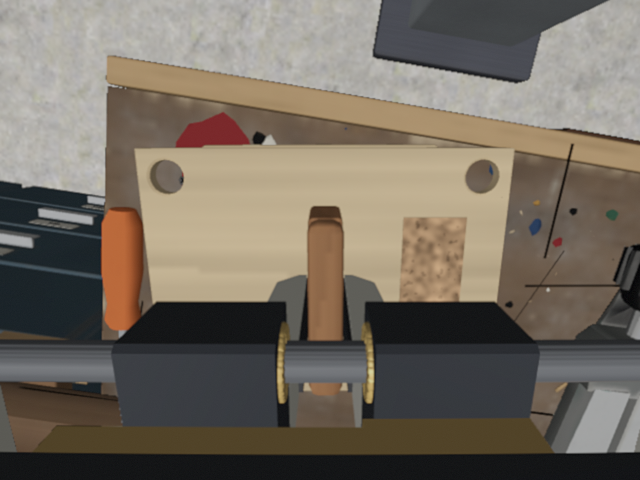

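View pics/w14a.png

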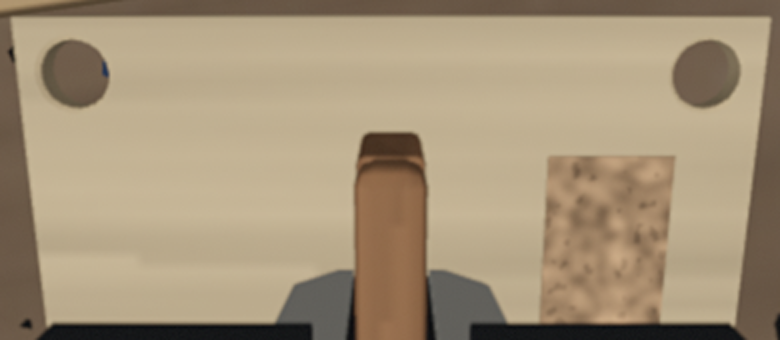

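Run:
```python
from h import *
import pickle
p=pickle.load(open("pics/w14.pkl","rb"))
C=lambda l:[((u+.5)/2-.5+130,(v+.5)/2-.5+140) for u,v in l]
h=[(-.05,-.073,.008),(-.05,.073,.008),(-.063,-.086,.008),(-.063,.086,.008)]
uv=C([(75,73),(706,74),(11,15),(771,16)])
v,e=fit(p,h,uv,[.425,.373,-.13]); print(v,e)
M=p["cam_to_world"]
# TCP pose in that picture, from camera mount constant
q=np.array([.4259,.3782,.0491]);yaw=np.pi/2-.138
T=np.array([q[0],q[1]]);y=np.array([np.cos(yaw),np.sin(yaw)]);x=np.array([-y[1],y[0]])*1
x=np.array([y[1]*-1,y[0]])
d=v[:2]-T; print("tray origin in tool xy mm",d@x*1e3,d@y*1e3,"yaw diff",v[2]+.138)
s,q2,r2=state(); print(r2.inv().apply(np.array(viewer.read_camera("wrist")["cam_to_world"])[:3,3]-readout.sense()["position"]))
p=pickle.load(open("pics/w16.pkl","rb"))
cv2.imwrite("pics/w16a.png",cv2.resize(p["pixels"][140:310,130:520,::-1],None,fx=2,fy=2,interpolation=cv2.INTER_CUBIC))
cv2.imwrite("pics/w16b.png",np.hstack([cv2.resize(p["pixels"][150:205,a:a+60,::-1],None,fx=6,fy=6,interpolation=cv2.INTER_CUBIC) for a in(140,455)]))
```

```text
[ 0.42560188  0.37863174 -0.13796103] 1.4733202279421675
tray origin in tool xy mm 0.3546765568083988 0.3866303186336463 yaw diff 3.897158875029727e-05
[ 0.06948903  0.00083859 -0.13946752]
```

View pics/w16b.png

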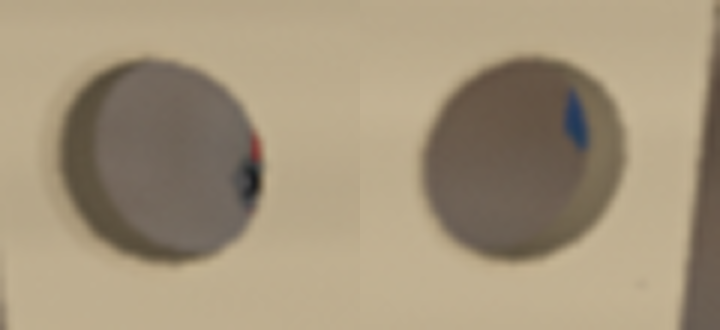

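```bash
python3 -m crank '0 -0.002 0.02 0 0 0 1; 0 -0.002 0.036 0 0 0 1; 0 -0.002 0.041 0 0 0 1; 0 -0.002 0.041 0 0 0 1; 0 -0.002 0.041 0 0 0 1'
python3 - <<'E'
from h import *
p=snap("wrist","w17")
cv2.imwrite("pics/w17b.png",np.hstack([cv2.resize(p["pixels"][150:205,a:a+60,::-1],None,fx=6,fy=6,interpolation=cv2.INTER_CUBIC) for a in(140,455)]))
goto([.4308,-.252,.11],np.pi/2+.1588)
E
```

```text
time: 22.85
position: [0.4318, -0.2522, 0.1185]
tcp_rot: [0.0, -0.079, 0.997, -0.0]
wrist_force: [-0.4, -0.6, -2.2]
gripper_width: 0.0137
now [ 0.4318 -0.2522  0.1184] shift tool(mm) [0.9 0.4 8.4] rotdeg [-0.05  0.05 -0.09] q6 -2.36 t 22.9
```

View pics/w17b.png

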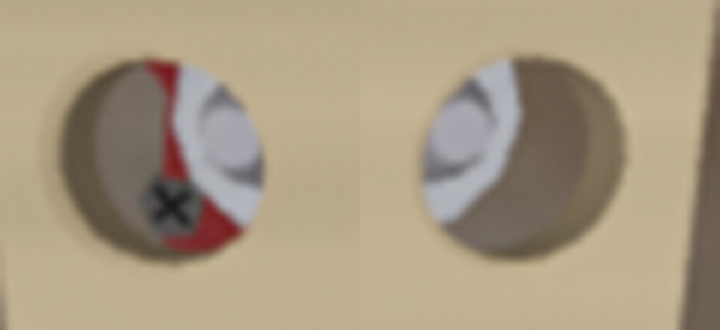

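Run:
```python
from h import *
import pickle
p=pickle.load(open("pics/w17.pkl","rb"))
C=lambda l:[((u+.5)/6-.5+o,(v+.5)/6-.5+150) for u,v,o in l]
# near holes are tray (-x): left = -y, right = +y
tips=ray(p,C([(232,136,140),(460-360,130,455)]),.062)
s,q,r=state(); hz=q[2]-.049+.008
# hole top rim centres: left ellipse (162,160), right (525-360,158)
holes=ray(p,C([(162,160,140),(165,158,455)]),hz)
dt=r.inv().apply(tips-q);dh=r.inv().apply(holes-q)
print("tips tool",(dt*1e3).round(1),"holes tool",(dh*1e3).round(1))
```

```text
tips tool [[ 50.8 -72.6  56.5]
 [ 51.3  72.7  56.3]] holes tool [[ 50.5 -72.4  41. ]
 [ 50.6  72.2  40.9]]
```

```bash
python3 -m crank '0.0005 0 0.006 0 0 0 1; 0.0005 0 0.012 0 0 0 1; 0.0005 0 0.016 0 0 0 1; 0.0005 0 0.019 0 0 0 1; 0.0005 0 0.019 0 0 0 1'
python3 - <<'E'
from h import *
p=snap("wrist","w18")
cv2.imwrite("pics/w18b.png",np.hstack([cv2.resize(p["pixels"][150:205,a:a+60,::-1],None,fx=6,fy=6,interpolation=cv2.INTER_CUBIC) for a in(140,455)]))
goto([.4308,-.252,.097],np.pi/2+.1588)
E
```

```text
time: 23.52
position: [0.4307, -0.2519, 0.0983]
tcp_rot: [-0.0, -0.078, 0.997, 0.0]
wrist_force: [-0.1, -0.2, -2.9]
gripper_width: 0.0136
now [ 0.4308 -0.252   0.0986] shift tool(mm) [ 0.  -0.   1.6] rotdeg [ 0.01 -0.01 -0.09] q6 -2.36 t 23.57
```

View pics/w18b.png

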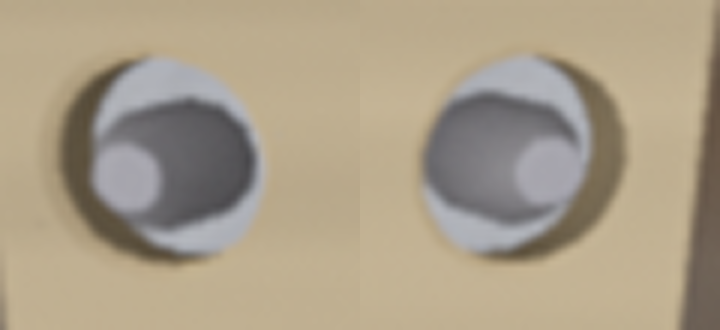

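Pins through both visible holes. Lower the last 1–2 mm watching the force.

```bash
python3 -m crank '0 0 0.001 0 0 0 1; 0 0 0.0015 0 0 0 1; 0 0 0.002 0 0 0 1'
```

```text
time: 23.95
position: [0.431, -0.2523, 0.0971]
tcp_rot: [0.0, -0.078, 0.997, -0.0]
wrist_force: [-3.1, 1.3, 4.4]
gripper_width: 0.0138
```

```bash
python3 -m crank '0 0 0 0 0 0 0.5; 0 0 0 0 0 0 0.5; 0 0 0 0 0 0 0.5; 0 0 0 0 0 0 0.5; 0 0 -0.02 0 0 0 0.5'; python3 -m crank '0 0 -0.05 0 0 0 0.5; 0 0 -0.11 0 0 0 0.5; 0 0 -0.15 0 0 0 0.5; 0 0 -0.15 0 0 0 0.5'
python3 - <<'E'
from h import *
p=snap("wrist","w19");snap("scene","s19")
goto([.36,-.1,.24],0)
E
```

```text
time: 24.58
position: [0.4297, -0.2511, 0.1152]
tcp_rot: [-0.001, -0.079, 0.997, 0.001]
wrist_force: [-0.4, -0.3, -0.3]
gripper_width: 0.0466
time: 25.08
position: [0.4326, -0.2533, 0.2712]
tcp_rot: [0.003, -0.079, 0.997, -0.003]
wrist_force: [0.3, 0.3, -0.5]
gripper_width: 0.0464
now [ 0.4309 -0.2521  0.2666] shift tool(mm) [ 46.3 161.3  26.5] rotdeg [-3.0e-02  0.0e+00 -8.1e+01] q6 -2.36 t 25.18
```

View pics/w19.png

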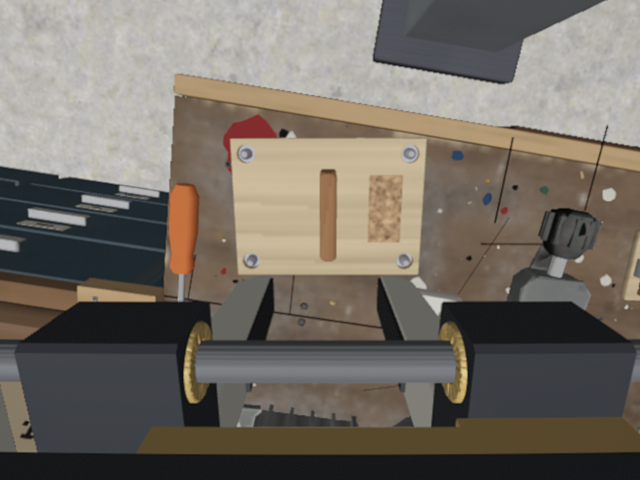

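View pics/s19.png

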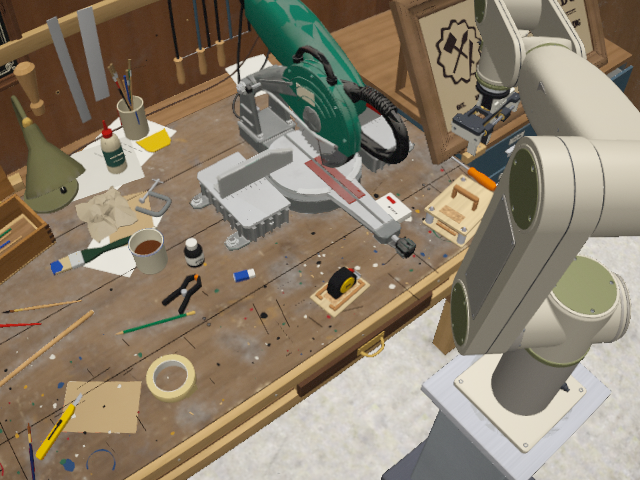

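```bash
python3 -m crank '0.04 0.03 0 0 0 0 0.5; 0.065 0.08 0.01 0 0 0 0.5; 0.06 0.14 0.02 0 0 0 0.5; 0.05 0.2 0.02 0 0 0 0.5; 0.04 0.26 0.02 0 0 0 0.5'
python3 - <<'E'
from h import *
goto([.36,.14,.24],np.pi-.311)
goto([.60,.285,.2],np.pi-.311)
E
```

```text
time: 25.8
position: [0.3493, 0.0002, 0.2445]
tcp_rot: [-0.001, -0.078, 0.997, 0.0]
wrist_force: [0.5, 0.4, 0.4]
gripper_width: 0.0464
now [3.493e-01 2.000e-04 2.445e-01] shift tool(mm) [-32.3 136.5   4.6] rotdeg [  0.12  -0.1  -63.25] q6 -1.87 t 25.8
now [3.493e-01 2.000e-04 2.445e-01] shift tool(mm) [-292.   242.4   44. ] rotdeg [  0.12  -0.1  -63.25] q6 -1.87 t 25.8
```

```bash
python3 -m crank '-0.012 0.055 0 0 0 0 0.5; -0.025 0.11 0 0 0 -8 0.5; -0.06 0.15 0.01 0 0 -18 0.5; -0.11 0.175 0.02 0 0 -28 0.5; -0.16 0.2 0.03 0 0 -38 0.5'
python3 - <<'E'
from h import *
goto([.605,.29,.2],np.pi-.311)
E
```

```text
time: 26.42
position: [0.4774, 0.2225, 0.214]
tcp_rot: [-0.001, -0.402, 0.916, 0.0]
wrist_force: [0.9, -0.3, 0.4]
gripper_width: 0.0464
now [0.4774 0.2225 0.214 ] shift tool(mm) [-136.1  -48.2   13.6] rotdeg [  0.1   -0.13 -24.78] q6 -2.06 t 26.43
```

```bash
python3 -m crank '-0.05 -0.018 0 0 0 -9 0.5; -0.1 -0.036 0.01 0 0 -18 0.5; -0.136 -0.048 0.02 0 0 -24.8 0.5; -0.136 -0.048 0.04 0 0 -24.8 0.5;-0.136 -0.048 0.04 0 0 -24.8 0.5'
python3 - <<'E'
from h import *
p=snap("wrist","w20"); print(boxes_of("eraser",p)[:2])
goto([.617,.2985,.2],np.pi-.311)
E
```

```text
time: 27.05
position: [0.6024, 0.2867, 0.1717]
tcp_rot: [-0.004, -0.586, 0.81, 0.001]
wrist_force: [-0.6, 0.2, 1.1]
gripper_width: 0.0462
[{'extent': [301.2, 213.2, 328.0, 278.4], 'confidence': 0.67}]
now [0.6039 0.2872 0.1758] shift tool(mm) [-14.8  -8.9 -24.2] rotdeg [ 0.1  -0.08 -0.44] q6 -2.46 t 27.15
```

View pics/w20.png

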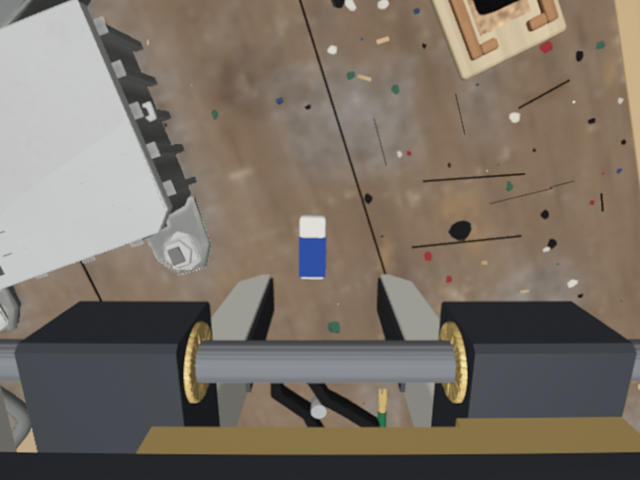

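Run:
```python
from h import *
import pickle
p=pickle.load(open("pics/w20.pkl","rb"))
cv2.imwrite("pics/w20a.png",cv2.resize(p["pixels"][205:290,285:345,::-1],None,fx=7,fy=7,interpolation=cv2.INTER_CUBIC))
```

```text
(no output)
```

View pics/w20a.png

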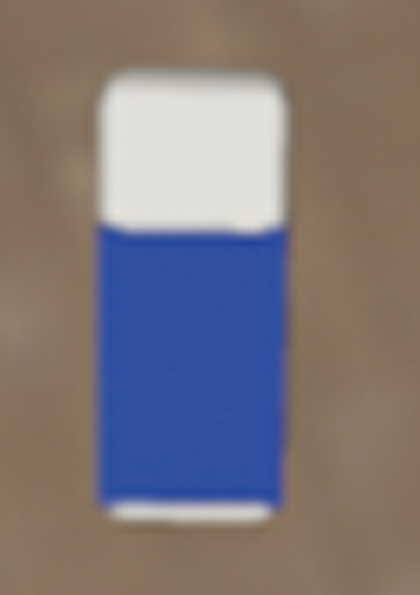

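Run:
```python
from h import *
import pickle
p=pickle.load(open("pics/w20.pkl","rb"))
C=lambda l:[((u+.5)/7-.5+285,(v+.5)/7-.5+205) for u,v in l]
g=ray(p,C([(103,80),(286,80),(280,520),(103,520),(100,230),(289,230),(100,505),(283,505)]),.011); print(g.round(4))
c=g[:4].mean(0); a=g[2:4].mean(0)-g[:2].mean(0); print(c,np.linalg.norm(a[:2]),"yaw",np.arctan2(-a[0],a[1]))
a=g[6:].mean(0)-g[4:6].mean(0); th=np.arctan2(-a[0],a[1]); print("sleeve yaw",th)
goto([c[0],c[1],.029],np.pi+np.arctan2(-(g[2:4].mean(0)-g[:2].mean(0))[0],(g[2:4].mean(0)-g[:2].mean(0))[1]))
```

```text
[[0.6185 0.2725 0.011 ]
 [0.5992 0.2789 0.011 ]
 [0.6162 0.328  0.011 ]
 [0.6356 0.3215 0.011 ]
 [0.6245 0.2887 0.011 ]
 [0.6043 0.2954 0.011 ]
 [0.6353 0.3197 0.011 ]
 [0.6153 0.3264 0.011 ]]
[0.61737726 0.30024064 0.011     ] 0.05189473704767221 yaw -0.3341705019027434
sleeve yaw -0.3380689754958438
now [0.6039 0.2872 0.1758] shift tool(mm) [-16.8  -9.  146.8] rotdeg [ 0.1  -0.08  0.89] q6 -2.46 t 27.15
```

```bash
python3 -m crank '-0.016 -0.008 0.04 0 0 0.9 0.5; -0.016 -0.008 0.08 0 0 0.9 0.5; -0.016 -0.008 0.1 0 0 0.9 0.5; -0.016 -0.008 0.1 0 0 0.9 0.5;-0.016 -0.008 0.1 0 0 0.9 0.5'
python3 - <<'E'
from h import *
p=snap("wrist","w21")
goto([.6174,.3002,.029],np.pi-.334)
E
```

```text
time: 27.78
position: [0.619, 0.3009, 0.0792]
tcp_rot: [0.002, -0.58, 0.815, -0.0]
wrist_force: [0.4, 0.1, 0.9]
gripper_width: 0.0467
now [0.6193 0.301  0.0795] shift tool(mm) [ 1.5  1.6 50.5] rotdeg [-0.17  0.15  0.03] q6 -2.43 t 27.82
```

View pics/w21.png

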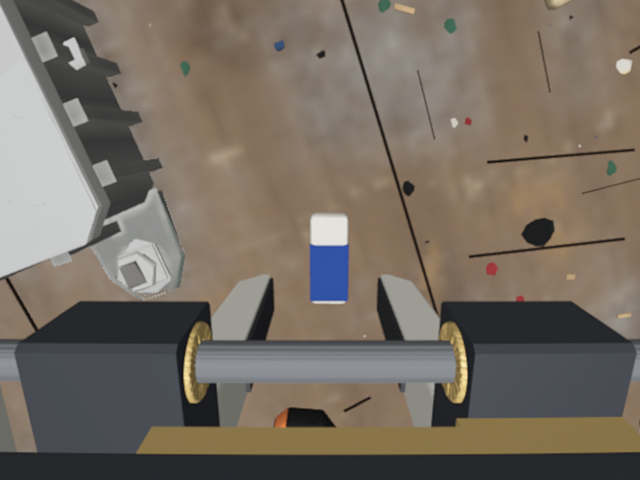

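```bash
python3 -m crank '0.0015 0.0015 0.025 0 0 0 0.5; 0.0015 0.0015 0.042 0 0 0 0.5; 0.0015 0.0015 0.049 0 0 0 0.5; 0.0015 0.0015 0.05 0 0 0 0.5; 0.0015 0.0015 0.05 0 0 0 0.7'; python3 -m crank '0 0 0 0 0 0 0.7; 0 0 0 0 0 0 1; 0 0 0 0 0 0 1; 0 0 0 0 0 0 1; 0 0 0 0 0 0 1'
python3 - <<'E'
from h import *
p=snap("wrist","w22")
goto([.6174,.3002,.029],np.pi-.334)
E
```

```text
time: 28.45
position: [0.6165, 0.2998, 0.0274]
tcp_rot: [0.001, -0.58, 0.815, -0.0]
wrist_force: [0.5, 0.2, -0.3]
gripper_width: 0.0406
time: 29.08
position: [0.6162, 0.2997, 0.0271]
tcp_rot: [0.0, -0.58, 0.815, -0.0]
wrist_force: [-0.6, -0.4, 3.9]
gripper_width: 0.0207
now [0.6162 0.2997 0.0271] shift tool(mm) [-0.8 -1.  -1.9] rotdeg [-0.03  0.03  0.04] q6 -2.43 t 29.12
```

View pics/w22.png

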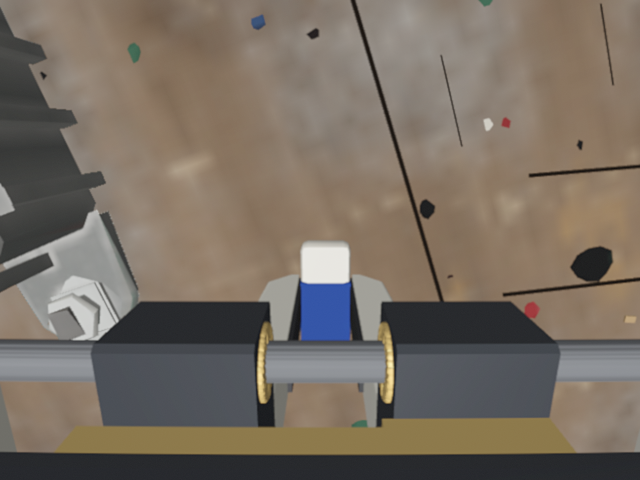

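```bash
python3 -m crank '0 0 -0.03 0 0 0 1; 0 0 -0.09 0 0 0 1; 0.01 0.01 -0.15 0 0 0 1; 0.05 0.05 -0.19 0 0 8 1; 0.1 0.08 -0.2 0 0 16 1'
python3 - <<'E'
from h import *
goto([.36,.14,.23],np.pi/2+.159)
E
```

```text
time: 29.75
position: [0.5099, 0.2333, 0.2292]
tcp_rot: [0.002, -0.459, 0.888, -0.0]
wrist_force: [-0.3, -0.7, 0.9]
gripper_width: 0.0207
now [0.5099 0.2333 0.2292] shift tool(mm) [162.8  68.4  -1.7] rotdeg [-0.06  0.29 45.6 ] q6 -2.19 t 29.75
```

```bash
python3 -m crank '0.055 0.023 0 0 0 9 1; 0.11 0.046 0 0 0 18 1; 0.163 0.068 0 0 0 27 1; 0.18 0.068 0 0 0 36 1; 0.19 0.06 0 0 0 45 1'
python3 - <<'E'
from h import *
goto([.35,-.15,.23],np.pi/2+.159)
goto([.4226,-.2006,.2],np.pi/2+.159)
E
```

```text
time: 30.38
position: [0.3504, 0.1115, 0.2259]
tcp_rot: [0.0, -0.084, 0.996, 0.0]
wrist_force: [0.4, -0.4, -0.8]
gripper_width: 0.0205
now [0.3504 0.1115 0.2259] shift tool(mm) [  44.1 -257.7   -4.1] rotdeg [0.   0.05 0.5 ] q6 -1.57 t 30.38
now [0.3504 0.1115 0.2259] shift tool(mm) [ -19.  -319.7   25.9] rotdeg [0.   0.05 0.5 ] q6 -1.57 t 30.38
```

```bash
python3 -m crank '0.01 -0.055 0 0 0 0 1; 0.02 -0.11 0 0 0 0.5 1; 0.029 -0.165 0 0 0 0.5 1; 0.038 -0.22 0 0 0 0.5 1; 0.047 -0.275 0 0 0 0.5 1'; python3 -m crank '-0.03 -0.022 0 0 0 0 1; -0.066 -0.045 0.03 0 0 0 1; -0.066 -0.045 0.08 0 0 0 1; -0.066 -0.045 0.1 0 0 0 1; -0.066 -0.045 0.1 0 0 0 1'
python3 - <<'E'
from h import *
p=snap("wrist","w23")
goto([.4226,-.2006,.083],np.pi/2+.159)
E
```

```text
time: 31.0
position: [0.3519, -0.1689, 0.226]
tcp_rot: [0.0, -0.082, 0.997, -0.0]
wrist_force: [1.2, 0.7, 0.1]
gripper_width: 0.0205
time: 31.62
position: [0.4231, -0.1996, 0.1237]
tcp_rot: [-0.002, -0.082, 0.997, 0.001]
wrist_force: [-0.0, -0.3, -0.6]
gripper_width: 0.0209
now [ 0.4242 -0.2003  0.1255] shift tool(mm) [ 1.6 -0.1 42.5] rotdeg [ 0.07 -0.08  0.29] q6 -2.29 t 31.68
```

View pics/w23.png

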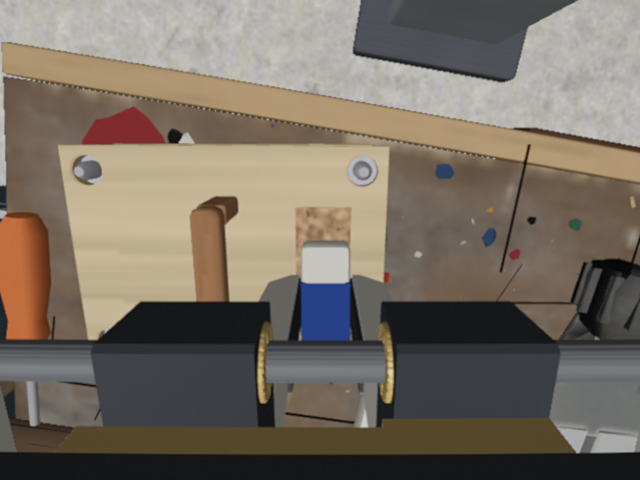

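Run:
```python
from h import *
import pickle
p=pickle.load(open("pics/w23.pkl","rb"))
g=ray(p,[(296.5,207),(351,207)],.056); s,q,r=state()
print((r.inv().apply(g-q)*1e3).round(1)); c=g.mean(0)+.031*np.array([np.cos(.1588),np.sin(.1588),0]); print(c)
goto([c[0],c[1],.0845],np.pi/2+.159)
```

```text
[[ 32.4 -14.1  69.6]
 [ 32.3  15.1  69.6]]
[ 0.42274806 -0.20011921  0.056     ]
now [ 0.4242 -0.2003  0.1255] shift tool(mm) [ 1.4  0.4 41. ] rotdeg [ 0.07 -0.08  0.29] q6 -2.29 t 31.68
```

```bash
python3 -m crank '0.002 0.0003 0.02 0 0 0.3 1; 0.002 0.0003 0.033 0 0 0.3 1; 0.002 0.0003 0.039 0 0 0.3 1; 0.002 0.0003 0.04 0 0 0.3 1'
python3 - <<'E'
from h import *
p=snap("wrist","w24")
goto([.42275,-.2001,.0835],np.pi/2+.159)
E
```

```text
time: 32.17
position: [0.4229, -0.2007, 0.0863]
tcp_rot: [0.0, -0.079, 0.997, -0.0]
wrist_force: [0.6, 0.2, -0.0]
gripper_width: 0.0207
now [ 0.423  -0.2008  0.0864] shift tool(mm) [0.1 0.7 2.9] rotdeg [-0.01  0.01 -0.  ] q6 -2.28 t 32.23
```

View pics/w24.png

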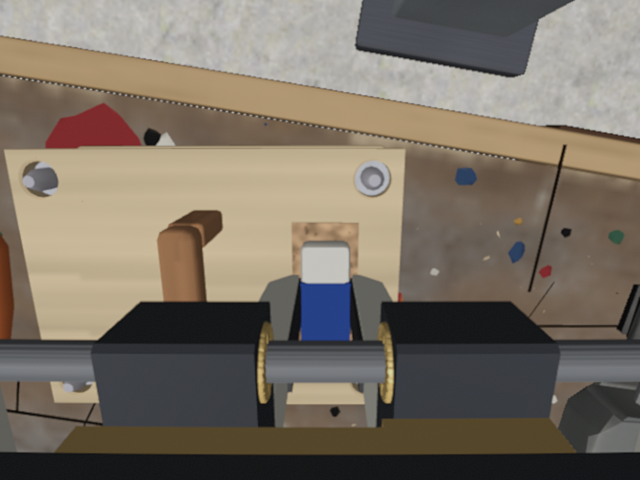

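Eraser is centred over the cork (cork columns 292–358, eraser 301–350). Lower 3 mm.

```bash
python3 -m crank '0 0 0.0015 0 0 0 1; 0 0 0.0025 0 0 0 1; 0 0 0.003 0 0 0 1'
```

```text
time: 32.6
position: [0.4228, -0.2007, 0.0831]
tcp_rot: [0.0, -0.079, 0.997, -0.0]
wrist_force: [0.4, 0.7, -0.9]
gripper_width: 0.0207
```

```bash
python3 -m crank '0 0 0.0005 0 0 0 0.95; 0 0 0.0005 0 0 0 0.65; 0 0 0.0005 0 0 0 0.65; 0 0 0.0005 0 0 0 0.65; 0 0 -0.005 0 0 0 0.65'; python3 -m crank '0 0 -0.03 0 0 0 0.65; 0 0 -0.08 0 0 0 0.65; 0 0 -0.13 0 0 0 0.65; 0.04 -0.02 -0.16 0 0 0 0.65; 0.07 -0.04 -0.16 0 0 0 0.65'
python3 - <<'E'
from h import *
p=snap("wrist","w25");s=snap("scene","s25");snap("top","t25")
cv2.imwrite("pics/s25a.png",cv2.resize(s["pixels"][150:330,280:520,::-1],None,fx=3.2,fy=3.2,interpolation=cv2.INTER_CUBIC))
E
```

```text
time: 33.22
position: [0.4223, -0.2004, 0.0877]
tcp_rot: [-0.0, -0.079, 0.997, 0.0]
wrist_force: [-0.3, 1.5, -0.2]
gripper_width: 0.0326
time: 33.85
position: [0.3605, -0.2527, 0.252]
tcp_rot: [0.002, -0.08, 0.997, -0.002]
wrist_force: [-0.3, -0.0, 0.5]
gripper_width: 0.0326
```

View pics/w25.png

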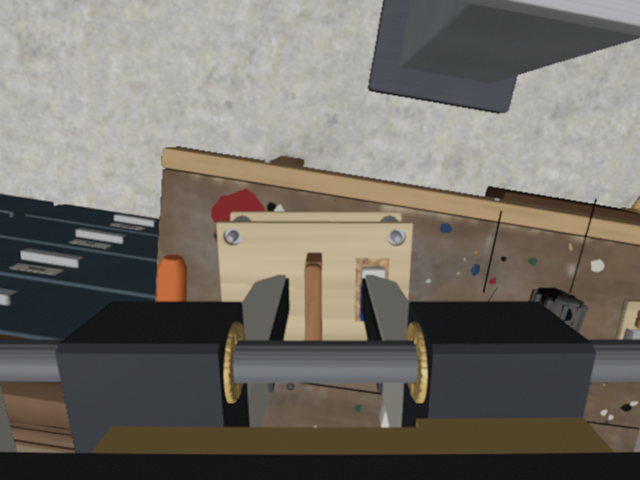

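View pics/s25a.png

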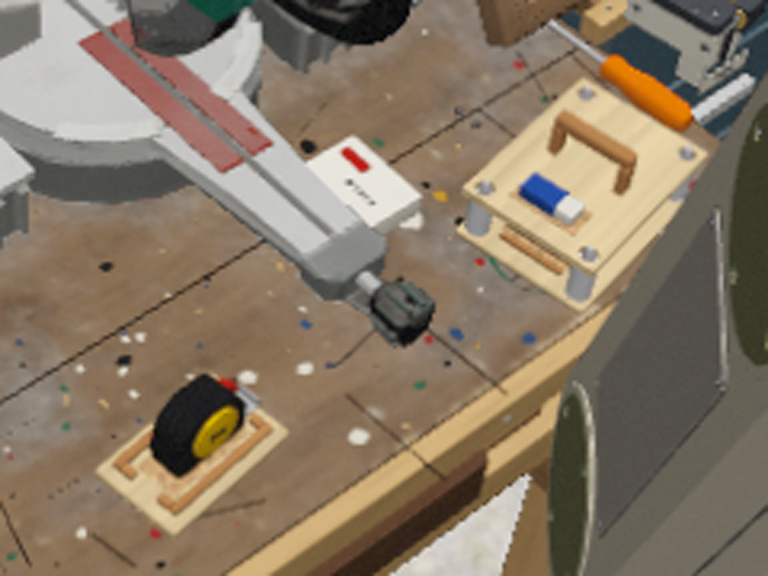

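View pics/t25.png

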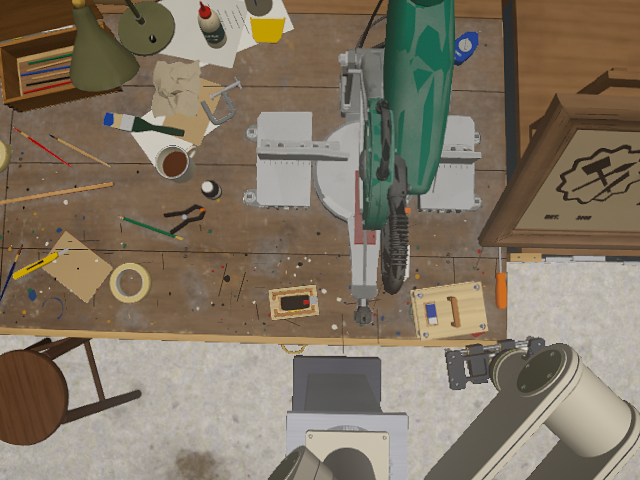

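Run:
```python
from h import *
import pickle
p=pickle.load(open("pics/w19.pkl","rb"))
pts=np.array([(-.063,-.086,0),(-.063,.086,0),(.063,-.086,0),(.063,.086,0)])
uv=[(231,139.5),(426,139.5),(238,276.5),(418.5,274.5)]
r=least_squares(lambda v:(proj(p,pose(v[0],v[1],v[2],pts,v[3]))-uv).ravel(),[.43,-.25,.159,.05],x_scale=[.1,.1,1,.1]);print("plate top pose",r.x,abs(r.fun).max())
t=pickle.load(open("pics/t25.pkl","rb"))
cv2.imwrite("pics/t25a.png",np.hstack([cv2.resize(t["pixels"][275:345,a:a+85,::-1],None,fx=4.6,fy=4.6,interpolation=cv2.INTER_CUBIC) for a in(407,252)]))
```

```text
plate top pose [ 0.43211669 -0.25136138  0.16066579  0.05626779] 1.1302699461749057
```

View pics/t25a.png

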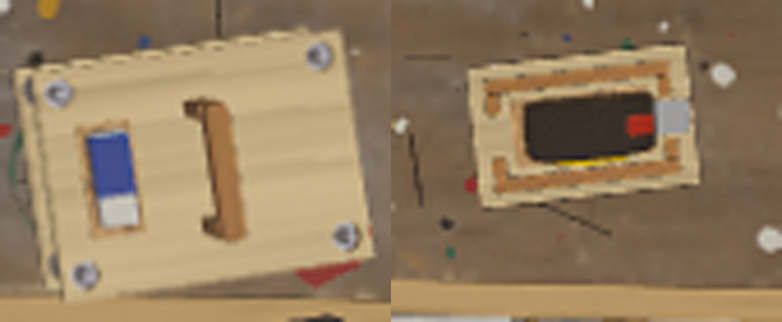

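Run:
```python
from h import *
print(env.hand_in())
```

```text
the job is handed in; nothing more can be done
None
```

I finished the whole job and handed it in at about 34 s on the robot clock, well under the 136 s limit. I did the tape measure first. After that came the sanding block, the handled tray and the eraser, in the order you asked.

- **Tape measure:** it stands upright in its stand's recess, with the hook through the end gap. That showed in the wrist picture after release and in the last scene and top pictures.
- **Sanding block:** it lies in the lipped recess of the lower tray, about 2 mm or less off centre by the wrist camera, measured before the tray went on. The stacked tray now covers it.
- **Handled tray:** it sits on the posts with all four pins showing through its holes. The fitted plate top is at 56.3 mm, against an expected 56 mm.
- **Eraser:** it lies along the cork outline, with cork showing around it on the sides I could see in the last top picture.

**Where checks disagreed:**
- **Cameras:** the top camera read about 2–3 mm lower in y than the wrist camera. I placed things by the wrist camera, relative to the gripper.
- **Block and tray corners:** I fitted these to square corners, but they looked slightly rounded or bevelled. That left residuals of up to about 4 pixels, so I used the block's measured top face and the tray's pins instead.

The wrist forces I read after each move were all under about 8 N.

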